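Empty the bread-stamp drying tunnel

TASK

Empty the bread stamps out of the drying tunnel: unfold the crank handle, wind the gate fully open, draw every stamp out of the mouth with the long hook and put the stamps in the wooden tray. Then stand the hook back on its green mat, wind the gate shut again and fold the crank handle flat. Leave everything else on the bench where it is.

Things in the scene. Friction and masses are not known exactly. Their poses are not given: they have to be found in the camera images.
- tunnel: drying tunnel, white with clear roof, end and +x wall, fixed. Origin: on the bench, middle of its mouth. The lane runs in along its +y: 54 mm wide (x -27 to 27), 115 mm high inside, 195 mm deep; the bench is its floor, no step. Walls 8 mm, roof top 121 mm high. Beside it a blue crank gearbox at x 40 to 145, y 22 to 128 mm, 100 mm high
- gate (a joint): steel gate across the mouth, at y -10 to -6 mm in the tunnel's frame, geared to the crank: 0 = shut, slides to the tunnel's +x, 0.07 m = fully open, clear of the lane (10 mm per radian of crank)
- crank (a joint): crank that winds the gate, about the vertical axis through crank_hub; 0 = gate shut, 7.0 rad (1.1 turns) = gate fully open, end stops at both; grows anticlockwise seen from above. Needs about 0.12 N m (2.5 N at the handle), stays where left
- handle (a joint): folding handle of the crank: 0 = folded flat over the arm, pointing inwards across the hub; 1.571 rad = unfolded, upright (end stop). Stiff (0.035 N m), stays at any angle
- crank_hub (a point): on the crank's vertical axis at the middle of its arm's thickness, 128 mm above the bench, at x 100, y 75 mm in the tunnel's frame; does not turn. The arm, 10 mm wide and 6 mm thick, points along the tunnel's +y when the crank is at 0
- handle_pivot (a point): fold hinge of the handle at the end of the crank arm: 50 mm out from the crank's axis, 22 mm above the arm's middle. Turns with the crank: its y axis points outwards along the arm, its x axis lies along the fold hinge
- handle_grip (a point): middle of the handle's freely spinning red sleeve (round, 18 mm thick, 54 mm long), on its centre line, 40 mm from the fold hinge (the sleeve spans 12 to 66 mm from it)
- hook_handle (a point): long-reach hook: centre of its orange handle block, 26 mm wide (hook's x), 100 mm long (y), 58 mm high; across its rear 25 mm an 80 mm wide foot, 8 mm thick. The hook stands on block, foot and blade edge. A 10 mm steel rod along the hook's +y, centre line 50 mm above the underside, joins the blade. 0.22 kg, centre of mass 21 mm from here towards the blade
- hook_blade (a point): centre of the hook's steel blade, an upright plate 36 mm wide (x), 5 mm thick (y), 55 mm high, its lower edge level with the handle's underside; 245 mm along the hook's +y from hook_handle
- mat: green mat, fixed, the hook's place: 120 mm (x) by 360 mm (y), 4 mm thick; origin at the middle of its underside, on the bench
- tray: wooden tray, fixed, 140 x 140 mm outside, walls 8 mm thick and 35 mm high, floor 8 mm thick; origin at the middle of its underside
- stamp0_mid (a point): bread stamp with a red base: middle of its height, on its axis (z up when it stands). Base disc 40 mm across and 12 mm high, thin neck, wooden knob 22 mm across from 17 to 34 mm above the underside; 60 g. Starts standing in the tunnel. May be absent
- stamp1_mid (a point): bread stamp with a yellow base: middle of its height, on its axis (z up when it stands). Base disc 40 mm across and 12 mm high, thin neck, wooden knob 22 mm across from 17 to 34 mm above the underside; 60 g. Starts standing in the tunnel. May be absent
- stamp2_mid (a point): bread stamp with a blue base: middle of its height, on its axis (z up when it stands). Base disc 40 mm across and 12 mm high, thin neck, wooden knob 22 mm across from 17 to 34 mm above the underside; 60 g. Starts standing in the tunnel. May be absent
- weight_big: brass weight, 44 mm wide, 62 mm high; origin at the middle of its underside; bystander
- weight_small: brass weight, 32 mm wide, 45 mm high; origin at the middle of its underside; bystander
- shaker: aluminium flour shaker, 66 mm wide, 105 mm high; origin at the middle of its underside; bystander
- scraper: steel dough scraper 120 x 112 mm lying flat, wooden grip 24 mm high; origin on the bench under its blade's middle; bystander
- bowl: white bowl, 160 mm wide, 60 mm high; origin at the middle of its underside; bystander
- pin: wooden rolling pin, 44 mm thick, 300 mm long; origin at the middle of its underside; lies along its own x axis; bystander
- jar: glass jar, 80 mm wide, 130 mm high; origin at the middle of its underside; bystander
Things that resemble listed ones, but are neither listed nor needed, are in the scene too. What is shaped like the tray but purple is not meant.

How it is judged:
On the way, in this order (a step that is already met when the one before it is completed fails the run):
1. the handle is unfolded upright while the gate is still shut (value of joint handle above 1.3 rad and value of joint crank below 0.8 rad), for 0.1 s.
2. the gate is wound fully open with the handle unfolded (value of joint crank above 6.5 rad and value of joint handle above 1.2 rad), for 0.1 s.
3. every stamp is out of the tunnel ((y of stamp0_mid in the frame of tunnel below -0.015 m or y of stamp0_mid in the frame of tunnel above 0.21 m or z of stamp0_mid in the frame of tunnel above 0.118 m) and (y of stamp1_mid in the frame of tunnel below -0.015 m or y of stamp1_mid in the frame of tunnel above 0.21 m or z of stamp1_mid in the frame of tunnel above 0.118 m) and (y of stamp2_mid in the frame of tunnel below -0.015 m or y of stamp2_mid in the frame of tunnel above 0.21 m or z of stamp2_mid in the frame of tunnel above 0.118 m)), for 0.2 s.
At the end, for the whole second after the job is handed in: Every stamp lies still in the tray (middle within 62 mm of its centre along each side, under 45 mm above its underside); the hook stands upright (0.2 rad) and still, handle centre and blade both over the mat; crank within 0.35 rad of shut, handle folded below 0.3 rad (x of stamp0_mid in the frame of tray between -0.062 and 0.062 m and y of stamp0_mid in the frame of tray between -0.062 and 0.062 m and z of each of stamp0_mid, stamp1_mid, stamp2_mid in the frame of tray below 0.045 m and linear speed of each of stamp0, stamp1, stamp2, hook below 0.02 m/s and x of stamp1_mid in the frame of tray between -0.062 and 0.062 m and y of stamp1_mid in the frame of tray between -0.062 and 0.062 m and x of stamp2_mid in the frame of tray between -0.062 and 0.062 m and y of stamp2_mid in the frame of tray between -0.062 and 0.062 m and x of hook_handle in the frame of mat between -0.06 and 0.06 m and y of hook_handle in the frame of mat between -0.18 and 0.18 m and x of hook_blade in the frame of mat between -0.06 and 0.06 m and y of hook_blade in the frame of mat between -0.18 and 0.18 m and angle between hook_handle's own z axis and vertical below 0.2 rad and height (world z) of hook_handle below 0.042 m and value of joint crank below 0.35 rad and value of joint handle below 0.3 rad); the robot touches nothing.
It fails at once if a bystander is pushed more than 30 mm from its place (distance of any of weight_big, weight_small, shaker, scraper, bowl, pin, jar from where it was at the start of the episode above 0.03 m).
Of stamp0, stamp1, stamp2 only 2 to 3 are there at a start; the rules pass over those that are not, and their reading is None.
At some moment in a run one of stamp0, stamp1, stamp2, hook may be knocked a few centimetres aside while the robot is not near it.
Once in a run the grip may slacken for a moment while it holds something.
It also fails if it takes over 210 s, if anything falls off the work surface, if the arm or the gripper's body presses on something with over 40 N, if the wrist force passes 120 N, or if a joint passes its speed limit or range.

ROBOT

A 6-joint arm with a two-finger parallel gripper is mounted at the origin on the work surface. World frame = base frame: x ahead of the robot, y to its left, z up, the work surface at z = 0. Lengths are in m, angles in rad, forces in N, time in s.
With the tool pointing down it reaches from about 0.25 to 0.775 m from the base axis. Payload 4 kg.
Tool frame: the origin (TCP) lies at the centre of the arm's flange, where the gripper is bolted on; the fingertips stand ahead of it and the grasp point (between the pads) lies 180 mm ahead of it (robot.tcp_to_tips is the z of the fingertips in the tool frame, in m); z points along the fingers, y is the direction in which the jaws open and shut (so a half turn about z gives the same grasp; the last joint's range is limited). The gripper opens to 94 mm and grips with 3 to 60 N. Pads are 16 mm wide; open, the fingers measure 119 mm over their backs; the gripper's body (75 mm by 177 mm) begins 78 mm behind the grasp point.
Start: joints at [-1.219, 0.087, 1.371, -0, 1.684, -0.103], TCP at [0.242, -0.494, 0.405] pointing down, gripper open.
Joint ranges: [-3.1, 3.1], [-0.76, 2.03], [0.27, 2.55], [-1.08, 4.22], [0.17, 2.65], [-2.57, 2.57]. Speed limits (rad/s): [2.79, 2.79, 3.14, 3.14, 3.14, 3.14].

INTERFACE

Orientations are given as [roll, pitch, yaw] about the fixed x, y, z axes, in that order (R = Rz(yaw) Ry(pitch) Rx(roll)).
In Python, from bench import robot gives the robot as it stands.
- The arm moves only by the tool move_arm, never from a script. Its argument "increments" is a list that holds one entry, the list of rows, each a list of 7 numbers: the opening, from 0 (shut) to 1 (fully open), then the shift along the tool's x, y, z as a fraction of full scale, then the turn, a rotation vector about the tool's x, y, z as a fraction of full scale. In form: [[[jaw, dx, dy, dz, rx, ry, rz], ...]]. A call has 1 to 8 rows; each row is the pose to reach, as a shift and turn from the pose commanded when the call began, along the tool's axes at that moment; what a row does not reach only later rows make up. Full scale, the value 1, is 0.1 m for a shift and pi/2 rad for a turn. A row lasts 1/12 s, in which the tool goes at most 41.7 mm and 7.16 degrees, less where a joint would pass 70% of its speed; a pose out of reach is approached as far as the arm can. A call with a number of a shift or a turn outside -1 to 1 is refused whole. A call with a gripper value outside its range is refused whole. The fingers move at their own pace and stop on an object; the grip force is fixed at half the most. Time passes only in rows, so rows that repeat a pose let the fingers close. It gives the time, the measured TCP pose, the force and the opening at its end, in the units of the state.
- robot.get_obs(): the state, without advancing time (a new reading comes with each control period).
- robot.snapshot(name): name is "side" or "top"; returns (picture, depth): 400x640x3 uint8, red, green, blue; 400x640 float32, m along the optical axis (not along the pixel's ray), 0 where there is no reading.
- robot.camera_params(name): a dict with "mtx" (3x3 intrinsics, pixels), "R" (3x3) and "t" (3): a world point X has camera coordinates R X + t. Camera axes: x right, y down, z forward; pixel columns grow to the right and rows downward; lengths in m; the calibration is good to about 2 mm. A picture is of the moment at which its call begins. camera_params takes no time and is no camera call.
- robot.close_job(): hands the job in, once; it reports no verdict.
The state is a dict: "time": time; "joint_positions": joint angles; "qvel": joint speeds; "joint_torque": joint torques, N m; "tool_pos": TCP position; "ee_rot": TCP orientation; "wrist_force": force on the tool from outside, world axes, zero at the start; "wrist_torque": the same for the moment, N m; "width": finger opening in m.
Only numpy, scipy, OpenCV 4.12 (cv2) and the standard library are available. Lean on these libraries where they do the work, as an engineer would, in place of code of your own. Each camera call takes 0.05 s, during which the arm holds its last target.

## Working session

There is one attempt and no reset: what is moved stays moved. The work goes in short steps, Python scripts to look and compute and a tool call to move; the robot and the scene stay as the last step left them, time stands still between calls to the robot, and variables do not carry over. Pictures are saved under pics/ and viewed, and the job is handed in when it is done.

Besides the shell and the picture viewer there is one more tool, called after "Request:" as name([rows], argument=value, ...), one row to a line, values as JSON. move_arm: Moves the arm, as the interface text tells. Its arguments: {"type":"object","properties":{"increments":{"type":"array","items":{"type":"array","items":{"type":"array","items":{"type":"number","minimum":-1,"maximum":1}}}}},"required":["increments"]}

```bash
ls -la; mkdir -p pics
cat > h.py <<'E'
import numpy as np, cv2
from bench import robot
def snap(n,fn=None):
    p,d=robot.snapshot(n)
    if fn: cv2.imwrite('pics/'+fn,cv2.cvtColor(p,cv2.COLOR_RGB2BGR))
    return p,d
def ray(n,u,v):
    c=robot.camera_params(n);R=np.array(c['R']);t=np.array(c['t']);K=np.array(c['mtx'])
    d=R.T@np.linalg.inv(K)@np.array([u,v,1.]);return -R.T@t,d
def onz(n,u,v,z):
    o,d=ray(n,u,v);return o+d*(z-o[2])/d[2]
def proj(n,X):
    c=robot.camera_params(n);q=np.array(c['mtx'])@(np.array(c['R'])@np.array(X)+np.array(c['t']));return q[:2]/q[2]
def cloud(n,d):
    c=robot.camera_params(n);R=np.array(c['R']);t=np.array(c['t']);K=np.array(c['mtx'])
    v,u=np.mgrid[0:d.shape[0],0:d.shape[1]]
    P=np.stack([(u-K[0,2])/K[0,0]*d,(v-K[1,2])/K[1,1]*d,d],-1)
    return (P-t)@R
E
python3 - <<'E'
from h import *
np.set_printoptions(precision=3,suppress=True)
o=robot.get_obs();print(o, robot.tcp_to_tips)
for n in('side','top'):
    p,d=snap(n,n+'0.png');c=robot.camera_params(n);print(n,c,-np.array(c['R']).T@c['t'],(d>0).mean())
    np.savez('pics/%s0.npz'%n,p=p,d=d)
E
```

```text
total 12
drwxr-xr-x  3 agent agent 4096 Dec  5 22:56 .
drwxr-xr-x 23 root  root  4096 Dec  5 22:56 ..
drwxr-xr-x  2 agent agent 4096 Dec  5 22:56 pics
{'time': 0.0, 'joint_positions': array([-1.219,  0.088,  1.372, -0.   ,  1.684, -0.103]), 'qvel': array([-0.   ,  0.   ,  0.   , -0.002, -0.   , -0.002]), 'joint_torque': array([  0.   , -34.018, -30.243,   0.072,   0.033,  -0.   ]), 'tool_pos': array([ 0.242, -0.494,  0.404]), 'ee_rot': array([-3.139, -0.   ,  0.455]), 'wrist_force': array([0.497, 0.3  , 0.108]), 'wrist_torque': array([ 0.001,  0.012, -0.07 ]), 'width': 0.09389904164794803} 0.1992
side {'mtx': array([[477.627,   0.   , 311.467],
       [  0.   , 477.627, 202.118],
       [  0.   ,   0.   ,   1.   ]]), 'R': array([[-0.949, -0.315,  0.016],
       [-0.201,  0.564, -0.801],
       [ 0.243, -0.763, -0.599]]), 't': array([0.481, 0.17 , 1.406])} [0.148 1.129 0.97 ] 0.99562890625
top {'mtx': array([[461.58 ,   0.   , 319.161],
       [  0.   , 461.58 , 192.057],
       [  0.   ,   0.   ,   1.   ]]), 'R': array([[-0.01 , -1.   ,  0.   ],
       [-0.987,  0.01 , -0.159],
       [ 0.159, -0.002, -0.987]]), 't': array([0.023, 0.519, 1.471])} [0.28  0.021 1.535] 0.9958671875
```

View pics/side0.png

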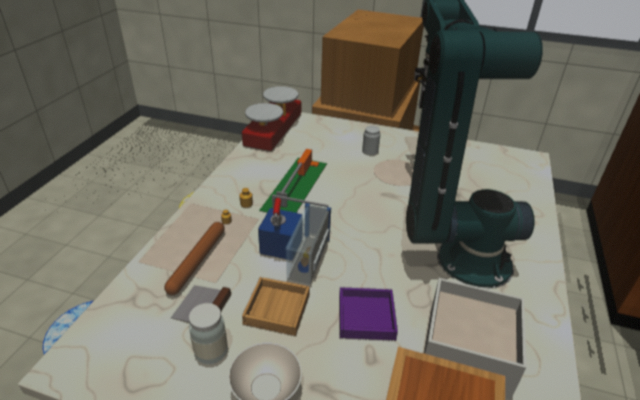

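View pics/top0.png

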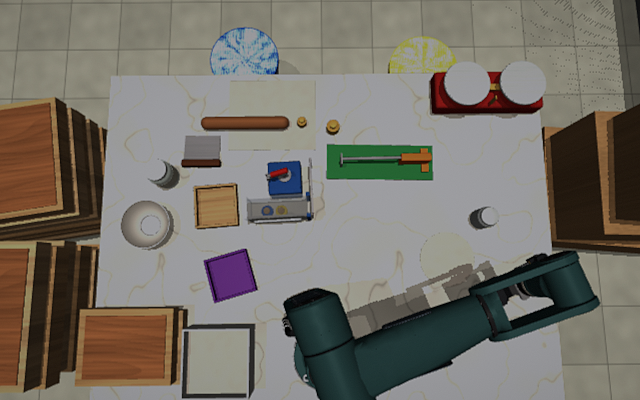

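Run:
```python
import cv2
a=cv2.imread('pics/top0.png')[130:240,180:450];cv2.imwrite('pics/t0c.png',cv2.resize(a,None,fx=2.96,fy=2.96,interpolation=cv2.INTER_CUBIC))
a=cv2.imread('pics/side0.png')[140:340,160:420];cv2.imwrite('pics/s0c.png',cv2.resize(a,None,fx=3,fy=3,interpolation=cv2.INTER_CUBIC))
```

```text
(no output)
```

View pics/t0c.png

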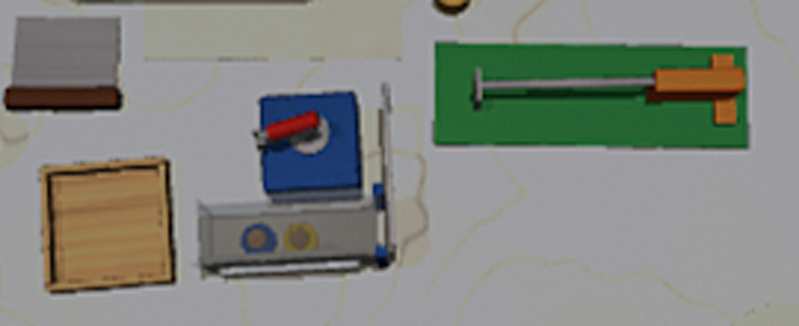

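View pics/s0c.png

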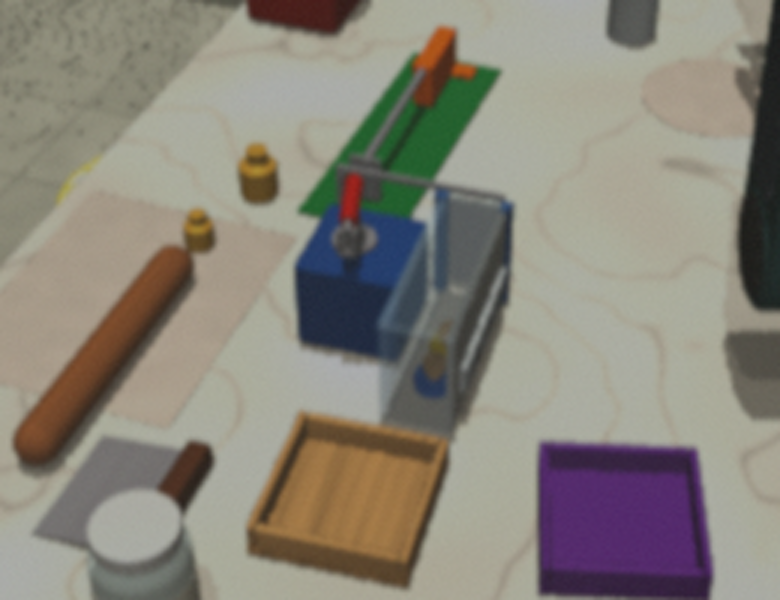

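```bash
cat >> h.py <<'E'
np.set_printoptions(precision=4,suppress=True)
def mask(p,lo,hi):
    return cv2.inRange(cv2.cvtColor(p,cv2.COLOR_RGB2HSV),np.array(lo),np.array(hi))
def roi(m,u0,u1,v0,v1):
    z=np.zeros_like(m);z[v0:v1,u0:u1]=m[v0:v1,u0:u1];return z
E
python3 - <<'E'
from h import *
L=np.load('pics/top0.npz');p,d=L['p'],L['d'];C=cloud('top',d)
hsv=cv2.cvtColor(p,cv2.COLOR_RGB2HSV)
for nm,(u,v) in dict(orange=(415,158),blue=(285,168),green=(350,172),rod=(375,159),tray=(216,206),bstamp=(267,211),ystamp=(281,210),redh=(277,174),redtip=(285,170),gatex=(311,165),purple=(230,275)).items():
    print(nm,p[v,u],hsv[v,u],C[v,u])
def rect(m,z):
    cs,_=cv2.findContours(m,cv2.RETR_EXTERNAL,cv2.CHAIN_APPROX_NONE);c=max(cs,key=cv2.contourArea)
    q=np.array([onz('top',u,v,z)[:2] for u,v in c[:,0]],np.float32)
    (cx,cy),(w,h),a=cv2.minAreaRect(q); print('  n',len(c),'c',cx,cy,'wh',w,h,'ang',a)
print('mat');rect(roi(mask(p,(50,100,40),(75,255,255)),300,450,130,200),.004)
print('tray');m=roi(mask(p,(8,60,60),(28,255,255)),188,245,175,235);rect(m,.035)
print('bluebox');m=roi(mask(p,(105,120,60),(125,255,255)),255,305,150,200);rect(m,.1)
E
```

```text
orange [153  97  38] [ 15 192 153] [ 0.6268 -0.2974  0.0589]
blue [130  12   2] [  2 251 130] [0.5742 0.1207 0.1672]
green [ 38 102  51] [ 66 160 102] [ 0.5961 -0.0882 -0.0095]
rod [66 84 68] [63 55 84] [ 0.6251 -0.1664  0.0573]
tray [153 119  76] [ 17 128 153] [0.482  0.3633 0.0029]
bstamp [94 81 66] [16 76 94] [0.4488 0.1788 0.1249]
ystamp [93 79 66] [14 74 93] [0.4519 0.1361 0.1216]
redh [114  16  12] [  1 228 114] [0.5575 0.1455 0.1592]
redtip [154  25  23] [  0 217 154] [0.568  0.1207 0.167 ]
gatex [93 92 92] [ 0  3 93] [0.593  0.0427 0.1206]
purple [ 92  45 117] [140 157 117] [0.2543 0.3112 0.0057]
mat
  n 494 c 0.6279787421226501 -0.18672960996627808 wh 0.3550633192062378 0.11791248619556427 ang 88.56939697265625
tray
  n 167 c 0.4806014597415924 0.35715439915657043 wh 0.13980837166309357 0.1426801085472107 ang 4.2920050621032715
bluebox
  n 166 c 0.5578222870826721 0.128122478723526 wh 0.10246241837739944 0.10109355300664902 ang 2.6972732543945312
```

Run:
```python
from h import *
D={n:np.load('pics/%s0.npz'%n) for n in('top','side')}
def red(n,u0,u1,v0,v1):
    p,d=D[n]['p'],D[n]['d'];m=roi(mask(p,(0,170,60),(6,255,255))|mask(p,(172,170,60),(180,255,255)),u0,u1,v0,v1)
    P=cloud(n,d)[m>0];return m,P
for n,r in(('top',(255,305,150,195)),('side',(262,295,190,225))):
    m,P=red(n,*r);print(n,(m>0).sum(),P.mean(0),P.min(0),P.max(0))
    v,u=np.nonzero(m);c=np.array([u.mean(),v.mean()]);w=np.linalg.svd(np.c_[u,v]-c,full_matrices=False)[2][0]
    s=(np.c_[u,v]-c)@w;print(' c',c,'dir',w,'ends',c+w*s.min(),c+w*s.max())
    q=np.linalg.svd(P-P.mean(0),full_matrices=False)[2][0];print(' 3d dir',q)
# depth offsets
for n in D:
    C=cloud(n,D[n]['d'])
    print(n)
p=D['top']['p'];C=cloud('top',D['top']['d'])
for nm,m in(('blue',roi(mask(p,(105,120,60),(125,255,255)),255,305,150,200)),('mat',roi(mask(p,(50,100,40),(75,255,255)),300,450,130,200)),('bench',roi(np.full(p.shape[:2],255,np.uint8),320,440,190,225)),
  ('tray',roi(np.full(p.shape[:2],255,np.uint8),203,230,195,217)),('roof',roi(np.full(p.shape[:2],255,np.uint8),255,300,200,214))):
    P=C[m>0];print(nm,np.median(P,0),P[:,2].std())
```

```text
top 91 [0.5631 0.1406 0.1609] [0.5514 0.1147 0.0966] [0.5882 0.1672 0.173 ]
 c [278.5824 172.0659] dir [-0.9547  0.2977] ends [286.8412 169.4908] [270.2108 174.6762]
 3d dir [-0.1664  0.9164 -0.3639]
side 69 [0.5575 0.1597 0.1744] [0.1485 0.1207 0.1541] [0.5757 1.1288 0.9703]
 c [276.7536 205.1594] dir [-0.1227  0.9924] ends [277.6292 198.0778] [275.9243 211.867 ]
 3d dir [-0.3105  0.737   0.6003]
top
side
blue [0.5449 0.1193 0.0989] 0.1266390560867425
mat [ 0.6167 -0.1656  0.0029] 0.10008352337990947
bench [ 0.4735 -0.1829 -0.0012] 0.10040432088653105
tray [0.4824 0.3626 0.0066] 0.06275252523054937
roof [0.4625 0.1486 0.1199] 0.11243659505224925
```

```bash
cat >> h.py <<'E'
def tri(pt,ps):
    (o1,d1),(o2,d2)=ray('top',*pt),ray('side',*ps);d1=d1/np.linalg.norm(d1);d2=d2/np.linalg.norm(d2)
    A=np.c_[d1,-d2];s=np.linalg.lstsq(A,o2-o1,rcond=None)[0];a=o1+s[0]*d1;b=o2+s[1]*d2
    return (a+b)/2,np.linalg.norm(a-b)
E
python3 - <<'E'
from h import *
a,e=tri((286.8,169.5),(277.6,198.1));b,f=tri((270.2,174.7),(275.9,211.9));print(a,e,b,f)
v=b-a;print(np.linalg.norm(v),np.degrees(np.arctan2(-v[0],v[1])),np.degrees(np.arctan2(-v[2],np.hypot(*v[:2]))))
# tunnel features in top view: enlarge
p=np.load('pics/top0.npz')['p'][...,::-1][145:225,240:320];cv2.imwrite('pics/tz.png',cv2.resize(p,None,fx=7,fy=7,interpolation=cv2.INTER_CUBIC))
p=np.load('pics/side0.npz')['p'][...,::-1][185:290,250:340];cv2.imwrite('pics/sz.png',cv2.resize(p,None,fx=5.7,fy=5.7,interpolation=cv2.INTER_CUBIC))
E
```

```text
[0.5714 0.1157 0.164 ] 0.002449714388912301 [0.557  0.1667 0.1556] 0.0014593837655290127
0.05363360664969082 15.76166421109913 8.983680726758232
```

View pics/tz.png

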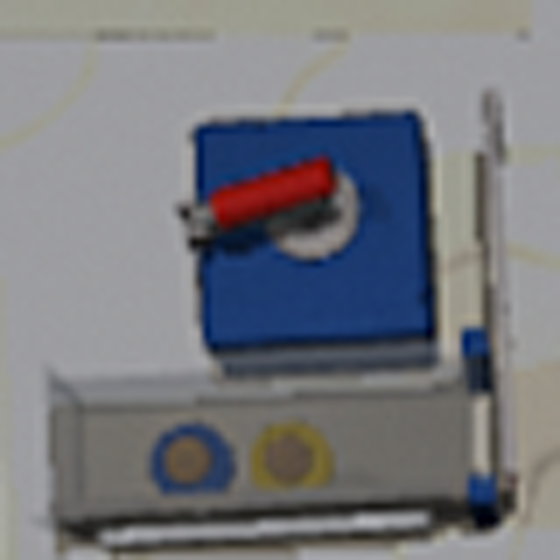

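View pics/sz.png

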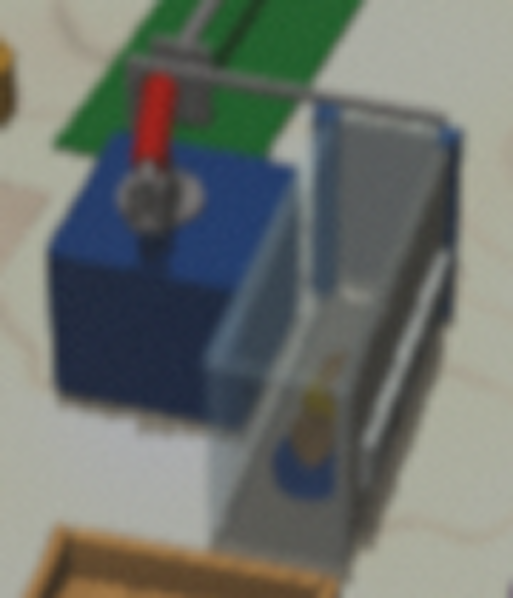

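Run:
```python
from h import *
f=lambda u,v,z:onz('top',240+u/7-.43,145+v/7-.43,z)
q=np.array([f(u,v,.1)[:2] for u,v in((200,122),(420,115),(432,340),(205,350))]);print(q,q.mean(0))
e=lambda a,b:(np.linalg.norm(q[a]-q[b]),np.degrees(np.arctan2(*(q[a]-q[b])[::-1])))
print(e(0,1),e(3,2),e(0,3),e(1,2))
print('hub',f(315,213,.115),f(315,213,.125))
# posts and roof
print('roof corners',f(50,375,.121),f(60,535,.121),f(470,365,.121),f(475,500,.121))
print('gate rail end',f(490,95,.12),f(508,500,.12))
print('posts',f(475,340,.12),f(482,490,.12))
print('stamps',f(192,460,.006),f(290,458,.006), f(187,460,.034),f(288,458,.034))
```

```text
[[0.6087 0.1793]
 [0.611  0.0793]
 [0.5073 0.0742]
 [0.5038 0.1762]] [0.5577 0.1272]
(np.float64(0.10002537575692769), np.float64(91.30660069433226)) (np.float64(0.10208152589925425), np.float64(91.99369550346354)) (np.float64(0.10494638770581367), np.float64(1.6675094493387697)) (np.float64(0.10375556049781022), np.float64(2.803211060397502))
hub [0.563  0.1258 0.115 ] [0.561  0.1251 0.125 ]
roof corners [0.49   0.2424 0.121 ] [0.419  0.2369 0.121 ] [0.4926 0.0566 0.121 ] [0.4326 0.0548 0.121 ]
gate rail end [0.6152 0.047  0.12  ] [0.4326 0.0403 0.12  ]
posts [0.504  0.0544 0.12  ] [0.4371 0.0517 0.12  ]
stamps [0.4655 0.1922 0.006 ] [0.466  0.1455 0.006 ] [0.4621 0.1914 0.034 ] [0.4626 0.1442 0.034 ]
```

```bash
cat >> h.py <<'E'
from scipy.spatial.transform import Rotation as Ro
def rpyR(r): return Ro.from_euler('xyz',r)
def rel(p0,R0,p,R):
    return np.r_[R0.inv().apply(np.array(p)-p0)/.1,(R0.inv()*R).as_rotvec()/(np.pi/2)]
def down(yaw): return rpyR([np.pi,0,yaw])
def plan(wps,start=None,step=.035,jaw=1.0):
    """wps: list of (pos,yaw). prints calls"""
    if start is None:
        o=robot.get_obs();p,R=np.array(o['tool_pos']),rpyR(o['ee_rot'])
    else: p,R=np.array(start[0]),down(start[1])
    for pos,yaw in wps:
        pos=np.array(pos);T=down(yaw)
        while True:
            D=rel(p,R,pos,T)
            n=max(np.linalg.norm(D[:3])*.1/step,np.linalg.norm(D[3:])*90/6.8)
            k=min(1,1/max(1e-9,np.abs(D[:3]).max()),8/max(n,1e-9))
            rows=int(min(8,np.ceil(n*k-1e-6)))
            E=np.round(D*k,3);print('[%s] x%d rows'%(', '.join('%g'%x for x in E),rows),end='  ')
            R1=R*Ro.from_rotvec(E[3:]*np.pi/2);p=p+R.apply(E[:3])*.1;R=R1
            print('->',p)
            if k>=1: break
E
python3 - <<'E'
from h import *
plan([((.566,.130,.40),1.846)])
E
```

```text
[1, -0.739, 0.008, -0, -0, -0.157] x4 rows  -> [ 0.2989 -0.3837  0.403 ]
[1, -0.411, 0.007, -0, -0, -0.136] x4 rows  -> [ 0.3488 -0.2878  0.4024]
[1, -0.178, 0.007, -0, -0, -0.128] x3 rows  -> [ 0.3957 -0.1976  0.4019]
[1, 0.025, 0.006, -0, -0, -0.126] x3 rows  -> [ 0.4418 -0.1089  0.4014]
[1, 0.226, 0.007, -0, -0, -0.129] x3 rows  -> [ 0.4891 -0.0179  0.4008]
[1, 0.453, 0.007, -0, -0.001, -0.138] x4 rows  -> [0.5397 0.0795 0.4003]
[0.456, 0.341, 0.003, -0, -0, -0.072] x2 rows  -> [0.566 0.13  0.4  ]
```

Request:
move_arm([
  [[1, 1, -0.74, 0, 0, 0, -0.157], [1, 1, -0.74, 0, 0, 0, -0.157], [1, 1, -0.74, 0, 0, 0, -0.157], [1, 1, -0.74, 0, 0, 0, -0.157]],
])

```text
time: 0.43
tool_pos: [0.3011, -0.379, 0.4046]
ee_rot: [-3.14, -0.004, 0.708]
wrist_force: [0.3, -0.5, 0.4]
width: 0.094
```

Request:
move_arm([
  [[1, 1, -0.41, 0, 0, 0, -0.136], [1, 1, -0.41, 0, 0, 0, -0.136], [1, 1, -0.41, 0, 0, 0, -0.136], [1, 1, -0.41, 0, 0, 0, -0.136]],
])

```text
time: 0.77
tool_pos: [0.3501, -0.2847, 0.4046]
ee_rot: [-3.141, -0.002, 0.92]
wrist_force: [0.3, -0.2, -0.6]
width: 0.0941
```

Request:
move_arm([
  [[1, 1, -0.18, 0, 0, 0, -0.128], [1, 1, -0.18, 0, 0, 0, -0.128], [1, 1, -0.18, 0, 0, 0, -0.128], [1, 1, -0.18, 0, 0, 0, -0.128]],
])

```text
time: 1.1
tool_pos: [0.3964, -0.1959, 0.4045]
ee_rot: [-3.141, -0.001, 1.12]
wrist_force: [0.1, 0.1, 0.2]
width: 0.0942
```

Run:
```python
from h import *
plan([((.566,.130,.40),1.846)])
```

```text
[1, 0.029, 0.013, 0, -0, -0.126] x3 rows  -> [ 0.4426 -0.1071  0.4032]
[1, 0.231, 0.013, 0, -0, -0.129] x3 rows  -> [ 0.49   -0.0161  0.402 ]
[1, 0.458, 0.014, 0, -0, -0.138] x4 rows  -> [0.5408 0.0815 0.4007]
[0.437, 0.329, 0.007, 0, -0, -0.069] x2 rows  -> [0.566 0.13  0.4  ]
```

Request:
move_arm([
  [[1, 1, 0.03, 0, 0, 0, -0.126], [1, 1, 0.03, 0, 0, 0, -0.126], [1, 1, 0.03, 0, 0, 0, -0.126], [1, 1, 0.03, 0, 0, 0, -0.126]],
])

```text
time: 1.43
tool_pos: [0.4431, -0.1082, 0.4042]
ee_rot: [-3.141, -0.0, 1.317]
wrist_force: [0.2, -0.3, -0.4]
width: 0.0939
```

Request:
move_arm([
  [[1, 1, 0.23, 0, 0, 0, -0.129], [1, 1, 0.23, 0, 0, 0, -0.129], [1, 1, 0.23, 0, 0, 0, -0.129], [1, 1, 0.23, 0, 0, 0, -0.129]],
])

```text
time: 1.77
tool_pos: [0.491, -0.0177, 0.404]
ee_rot: [-3.141, -0.0, 1.519]
wrist_force: [-0.4, -0.1, -0.7]
width: 0.094
```

Request:
move_arm([
  [[1, 1, 0.46, 0, 0, 0, -0.138], [1, 1, 0.46, 0, 0, 0, -0.138], [1, 1, 0.46, 0, 0, 0, -0.138], [1, 1, 0.46, 0, 0, 0, -0.138]],
])

```text
time: 2.1
tool_pos: [0.5428, 0.0799, 0.4037]
ee_rot: [-3.141, -0.0, 1.735]
wrist_force: [-0.8, -0.3, -0.5]
width: 0.094
```

Run:
```python
from h import *
plan([((.566,.130,.40),1.846)])
```

```text
[0.456, 0.311, 0.037, -0, -0, -0.071] x2 rows  -> [0.566 0.13  0.4  ]
```

Request:
move_arm([
  [[0.6, 0.46, 0.31, 0.04, 0, 0, -0.071], [0.6, 0.46, 0.31, 0.04, 0, 0, -0.071], [0.6, 0.46, 0.31, 0.04, 0, 0, -0.071]],
])

```text
time: 2.35
tool_pos: [0.5652, 0.1292, 0.3994]
ee_rot: [-3.14, 0.0, 1.844]
wrist_force: [-0.8, -0.7, -0.0]
width: 0.077
```

Request:
move_arm([
  [[0.6, 0, 0, 0.3, 0, 0, 0], [0.6, 0, 0, 0.57, 0, 0, 0], [0.6, 0, 0, 0.57, 0, 0, 0], [0.6, 0, 0, 0.57, 0, 0, 0]],
])

```text
time: 2.68
tool_pos: [0.5638, 0.1274, 0.3422]
ee_rot: [-3.137, 0.001, 1.842]
wrist_force: [0.8, -0.6, 0.1]
width: 0.0566
```

```bash
cat > z.py <<'E'
import sys
from h import *
# usage: name fn u0 u1 v0 v1 scale
n,fn=sys.argv[1:3];u0,u1,v0,v1=map(int,sys.argv[3:7]);s=float(sys.argv[7])
p,d=snap(n);np.savez('pics/%s.npz'%fn,p=p,d=d)
cv2.imwrite('pics/%s.png'%fn,cv2.resize(p[v0:v1,u0:u1,::-1],None,fx=s,fy=s,interpolation=cv2.INTER_CUBIC))
E
python3 z.py side s1 220 380 150 270 4; python3 z.py top t1 230 350 140 230 5
```

```text
(no output)
```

View pics/s1.png

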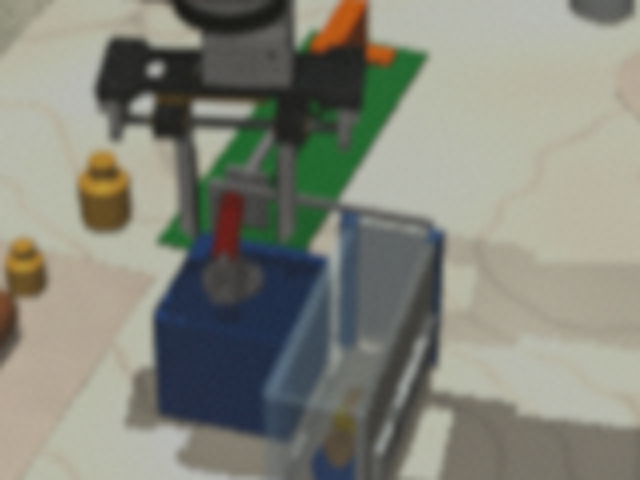

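View pics/t1.png

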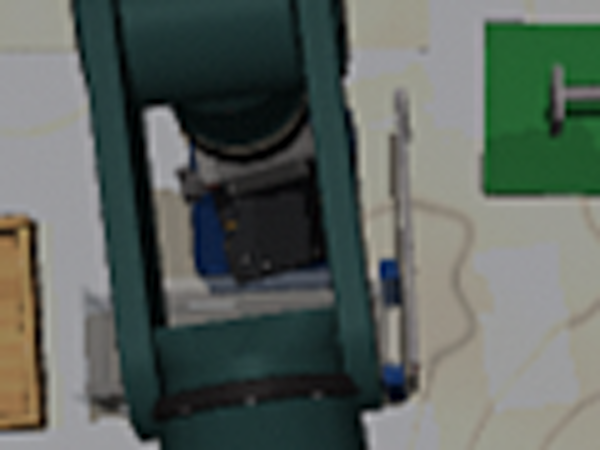

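Request:
move_arm([
  [[0, 0, 0, 0, 0, 0, 0], [0, 0, 0, 0, 0, 0, 0], [0, 0, 0, 0, 0, 0, 0], [0, 0, 0, 0, 0, 0, 0], [0, 0, 0, 0, 0, 0, 0], [0, 0, 0, 0, 0, 0, 0]],
])

```text
time: 3.28
tool_pos: [0.5648, 0.1297, 0.3441]
ee_rot: [3.139, 0.0, 1.845]
wrist_force: [7.3, 2.0, -0.7]
width: 0.0199
```

Request:
move_arm([
  [[0, 0.015, 0, -0.07, 0, 0, 0], [0, 0.042, 0, -0.136, 0, 0, 0], [0, 0.075, 0, -0.195, 0, 0, 0], [0, 0.113, 0, -0.248, 0, 0, 0], [0, 0.113, 0, -0.248, 0, 0, 0]],
])

```text
time: 3.7
tool_pos: [0.5623, 0.1413, 0.3688]
ee_rot: [3.136, 0.0, 1.846]
wrist_force: [5.6, 2.0, -2.4]
width: 0.0171
```

```bash
python3 z.py side s2 220 380 150 270 4
```

```text
(no output)
```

View pics/s2.png

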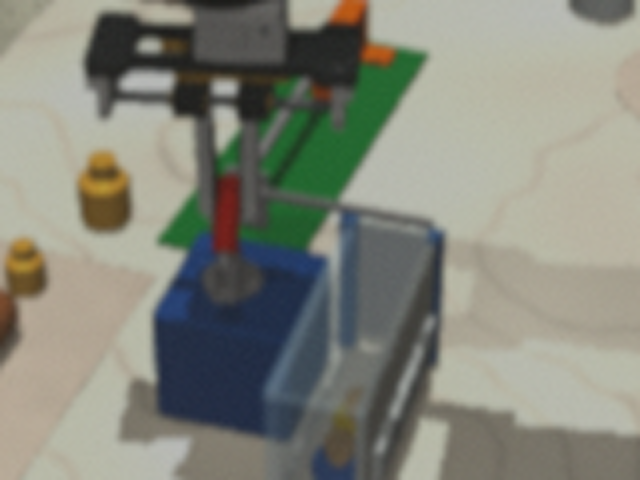

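Request:
move_arm([
  [[0, 0.047, 0, -0.05, 0, 0, 0], [0, 0.098, 0, -0.09, 0, 0, 0], [0, 0.157, 0, -0.125, 0, 0, 0], [0, 0.216, 0, -0.151, 0, 0, 0], [0, 0.28, 0, -0.17, 0, 0, 0], [0, 0.346, 0, -0.18, 0, 0, 0], [0, 0.4, 0, -0.182, 0, 0, 0], [0, 0.41, 0, -0.182, 0, 0, 0]],
])

```text
time: 4.42
tool_pos: [0.5509, 0.1799, 0.3875]
ee_rot: [3.138, 0.002, 1.845]
wrist_force: [3.1, -0.9, 2.2]
width: 0.0136
```

```bash
python3 z.py side s3 220 380 150 270 4;python3 z.py top t3 230 350 140 230 5
```

```text
(no output)
```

View pics/s3.png

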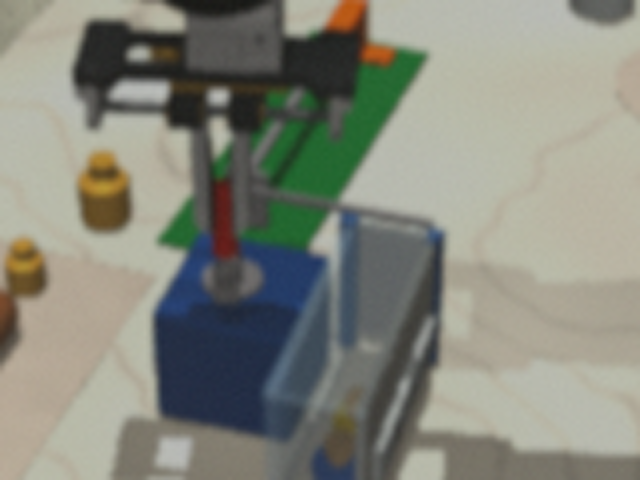

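View pics/t3.png

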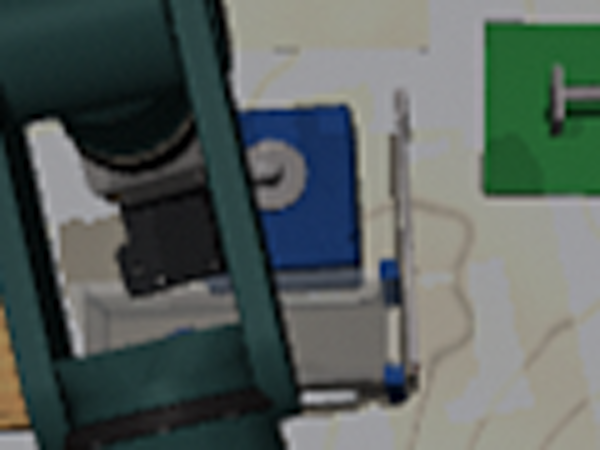

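```bash
cat > redm.py <<'E'
import sys
from h import *
L=np.load('pics/%s.npz'%sys.argv[1]);p,d=L['p'],L['d']
m=roi(mask(p,(0,150,40),(8,255,255))|mask(p,(172,150,40),(180,255,255)),*map(int,sys.argv[2:6]))
P=cloud('side',d)[m>0];v,u=np.nonzero(m);print(len(v))
for r in np.unique(v):
    k=(v==r)&(P[:,2]<.3);
    if k.any(): print(r,u[k].min(),u[k].max(),np.median(P[k],0))
E
python3 redm.py s3 260 300 180 220
```

```text
60
196 274 276 [0.5577 0.169  0.2117]
197 274 276 [0.556  0.1734 0.2116]
198 274 276 [0.5544 0.1763 0.2115]
199 274 276 [0.5552 0.1758 0.2069]
200 274 275 [0.557  0.1752 0.2028]
201 274 276 [0.5545 0.1754 0.1996]
202 274 276 [0.5544 0.1783 0.1988]
203 274 276 [0.5527 0.1767 0.1949]
204 274 276 [0.5557 0.1776 0.1917]
205 274 276 [0.5532 0.1823 0.1915]
206 274 276 [0.5542 0.1798 0.1864]
207 274 276 [0.5528 0.1806 0.1829]
208 274 277 [0.555  0.1784 0.1797]
209 274 277 [0.5521 0.1814 0.1781]
210 274 277 [0.5519 0.1828 0.1755]
211 274 278 [0.5494 0.183  0.1711]
212 274 277 [0.5522 0.1817 0.168 ]
213 275 277 [0.5494 0.1841 0.1659]
```

Request:
move_arm([
  [[0.5, 0, 0, 0, 0, 0, 0], [0.5, 0, 0, 0, 0, 0, 0], [0.5, 0, 0, 0, 0, 0, 0], [0.5, -0.12, 0, 0.13, 0, 0, 0], [0.5, -0.12, 0, 0.13, 0, 0, 0], [0.5, -0.12, 0, 0.13, 0, 0, 0]],
])

```text
time: 5.02
tool_pos: [0.5531, 0.1681, 0.3723]
ee_rot: [-3.138, -0.001, 1.844]
wrist_force: [0.1, -0.2, 0.9]
width: 0.0461
```

Request:
move_arm([
  [[0, 0, 0, 0, 0, 0, 0], [0, 0, 0, 0, 0, 0, 0], [0, 0, 0, 0, 0, 0, 0], [0, 0, 0, 0, 0, 0, 0], [0, 0, 0, 0, 0, 0, 0], [0, 0, 0, 0, 0, 0, 0]],
])

```text
time: 5.52
tool_pos: [0.5536, 0.1686, 0.3741]
ee_rot: [3.14, -0.0, 1.845]
wrist_force: [2.2, 1.2, 0.1]
width: 0.0175
```

```bash
python3 z.py side s4 220 380 150 270 4; python3 redm.py s4 260 300 180 220
```

```text
89
195 276 276 [0.5569 0.1639 0.2117]
196 274 278 [0.5547 0.1693 0.2126]
197 274 278 [0.553  0.1735 0.2118]
198 274 278 [0.5548 0.1711 0.208 ]
199 274 278 [0.5537 0.1725 0.2047]
200 274 278 [0.5542 0.1722 0.2017]
201 274 278 [0.5523 0.1755 0.2005]
202 274 278 [0.5523 0.1755 0.1977]
203 274 278 [0.5516 0.1762 0.1959]
204 274 278 [0.5512 0.1786 0.1929]
205 274 278 [0.5534 0.1771 0.1883]
206 274 278 [0.5516 0.1794 0.1865]
207 274 278 [0.5522 0.1763 0.1808]
208 274 278 [0.5503 0.1809 0.1808]
209 274 278 [0.551  0.1804 0.1766]
210 274 278 [0.5516 0.181  0.174 ]
211 274 277 [0.5519 0.1828 0.1721]
212 274 278 [0.5495 0.1826 0.1688]
213 275 277 [0.5511 0.1842 0.1664]
```

Push outward 10 mm to the stop.

Request:
move_arm([
  [[0, 0.04, 0, 0, 0, 0, 0], [0, 0.08, 0, 0, 0, 0, 0], [0, 0.11, 0, 0, 0, 0, 0], [0, 0.13, 0, 0, 0, 0, 0], [0, 0.13, 0, 0, 0, 0, 0]],
])

```text
time: 5.98
tool_pos: [0.5507, 0.1787, 0.3748]
ee_rot: [3.14, 0.009, 1.842]
wrist_force: [3.6, -7.9, 2.8]
width: 0.0174
```

```bash
python3 z.py side s5 220 380 150 270 4; python3 redm.py s5 260 300 180 220 | awk 'NR%3==1'; python3 -c "
from h import *
print(robot.get_obs()['tool_pos'],robot.get_obs()['wrist_force'],robot.get_obs()['wrist_torque'])"
```

```text
74
199 273 277 [0.554  0.1791 0.2103]
202 274 277 [0.552  0.1795 0.2002]
205 274 277 [0.5504 0.1832 0.1924]
208 274 277 [0.5511 0.1839 0.1836]
211 274 278 [0.549  0.1865 0.1751]
214 276 276 [0.55   0.1848 0.1637]
[0.5507 0.1787 0.3748] [ 1.6743 -7.4178  3.1808] [-1.7679 -0.6813 -0.0085]
```

View pics/s5.png

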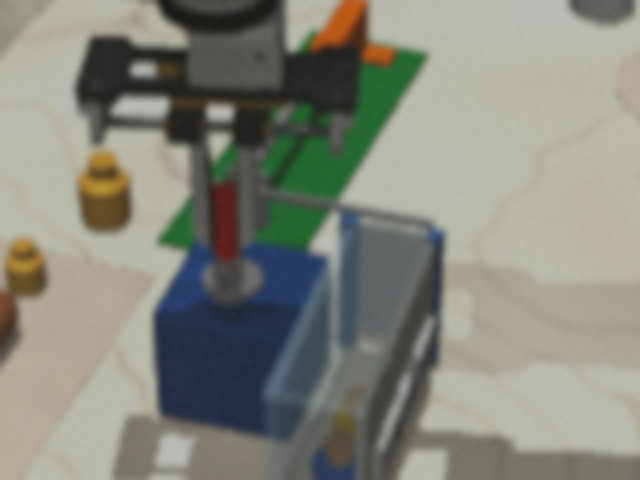

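```bash
cat > circ.py <<'E'
import sys
from h import *
def circ(hub,R,phis,yaw,start,calls,z=0,jaw=0):
    T=down(yaw);p=np.array(start,float);i=0
    for n in calls:
        rows=[]
        for f in phis[i:i+n]:
            P=np.array([hub[0]-R*np.sin(f),hub[1]+R*np.cos(f),p[2]])
            e=T.inv().apply(P-p)/.1;rows.append([jaw,round(e[0],3),round(e[1],3),0,0,0,0])
        rr=np.array(rows[-1][1:4]);p=p+T.apply(rr)*.1;i+=n
        print('[['+', '.join('[%g, %g, %g, 0, 0, 0, 0]'%(jaw,r[1],r[2]) for r in rows)+']]','->',p, np.abs(np.array(rows)[:,1:3]).max())
E
python3 - <<'E'
from circ import *
ph=np.linspace(.276,7.05,22)[1:]
circ((.5645,.129),.051,ph,1.845,(.5503,.1805,.3748),(7,7,7))
E
```

```text
[[[0, -0.051, -0.165, 0, 0, 0, 0], [0, -0.127, -0.31, 0, 0, 0, 0], [0, -0.246, -0.423, 0, 0, 0, 0], [0, -0.394, -0.493, 0, 0, 0, 0], [0, -0.557, -0.512, 0, 0, 0, 0], [0, -0.717, -0.479, 0, 0, 0, 0], [0, -0.858, -0.396, 0, 0, 0, 0]]] -> [0.5354 0.0872 0.3748] 0.858
[[[0, -0.109, 0.123, 0, 0, 0, 0], [0, -0.172, 0.274, 0, 0, 0, 0], [0, -0.184, 0.437, 0, 0, 0, 0], [0, -0.144, 0.596, 0, 0, 0, 0], [0, -0.056, 0.734, 0, 0, 0, 0], [0, 0.072, 0.837, 0, 0, 0, 0], [0, 0.225, 0.894, 0, 0, 0, 0]]] -> [0.6154 0.133  0.3748] 0.894
[[[0, 0.164, 0.005, 0, 0, 0, 0], [0, 0.321, -0.042, 0, 0, 0, 0], [0, 0.455, -0.136, 0, 0, 0, 0], [0, 0.552, -0.267, 0, 0, 0, 0], [0, 0.603, -0.423, 0, 0, 0, 0], [0, 0.601, -0.587, 0, 0, 0, 0], [0, 0.548, -0.742, 0, 0, 0, 0]]] -> [0.5291 0.1657 0.3748] 0.742
```

Request:
move_arm([
  [[0, -0.051, -0.165, 0, 0, 0, 0], [0, -0.127, -0.31, 0, 0, 0, 0], [0, -0.246, -0.423, 0, 0, 0, 0], [0, -0.394, -0.493, 0, 0, 0, 0], [0, -0.557, -0.512, 0, 0, 0, 0], [0, -0.717, -0.479, 0, 0, 0, 0], [0, -0.858, -0.396, 0, 0, 0, 0]],
])

```text
time: 6.62
tool_pos: [0.5359, 0.0897, 0.3749]
ee_rot: [3.131, -0.008, 1.848]
wrist_force: [5.3, 15.5, -0.5]
width: 0.0178
```

```bash
python3 z.py side s6 220 380 150 270 4;python3 z.py top t6 230 350 140 230 5
```

```text
(no output)
```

View pics/s6.png

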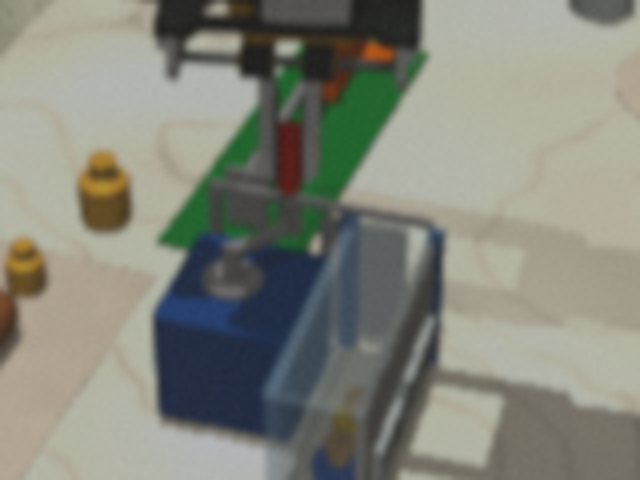

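View pics/t6.png

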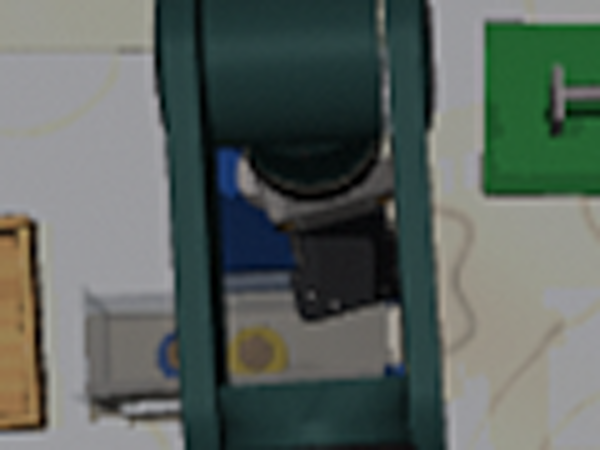

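Run:
```python
from circ import *
ph=np.linspace(.276,7.05,22)[8:]
circ((.565,.131),.0505,ph,1.845,(.5354,.0872,.3748),(7,7))
```

```text
[[[0, -0.087, 0.136, 0, 0, 0, 0], [0, -0.149, 0.285, 0, 0, 0, 0], [0, -0.162, 0.447, 0, 0, 0, 0], [0, -0.122, 0.604, 0, 0, 0, 0], [0, -0.034, 0.741, 0, 0, 0, 0], [0, 0.092, 0.843, 0, 0, 0, 0], [0, 0.244, 0.899, 0, 0, 0, 0]]] -> [0.6153 0.135  0.3748] 0.899
[[[0, 0.162, 0.005, 0, 0, 0, 0], [0, 0.317, -0.041, 0, 0, 0, 0], [0, 0.45, -0.134, 0, 0, 0, 0], [0, 0.547, -0.264, 0, 0, 0, 0], [0, 0.597, -0.419, 0, 0, 0, 0], [0, 0.595, -0.581, 0, 0, 0, 0], [0, 0.542, -0.734, 0, 0, 0, 0]]] -> [0.53   0.1673 0.3748] 0.734
```

Request:
move_arm([
  [[0, -0.087, 0.136, 0, 0, 0, 0], [0, -0.149, 0.285, 0, 0, 0, 0], [0, -0.162, 0.447, 0, 0, 0, 0], [0, -0.122, 0.604, 0, 0, 0, 0], [0, -0.034, 0.741, 0, 0, 0, 0], [0, 0.092, 0.843, 0, 0, 0, 0], [0, 0.244, 0.899, 0, 0, 0, 0]],
])

```text
time: 7.3
tool_pos: [0.6161, 0.135, 0.3741]
ee_rot: [3.14, 0.003, 1.843]
wrist_force: [-0.6, -3.4, 2.8]
width: 0.0171
```

Request:
move_arm([
  [[0, 0.162, 0.005, 0, 0, 0, 0], [0, 0.317, -0.041, 0, 0, 0, 0], [0, 0.45, -0.134, 0, 0, 0, 0], [0, 0.547, -0.264, 0, 0, 0, 0], [0, 0.597, -0.419, 0, 0, 0, 0], [0, 0.595, -0.581, 0, 0, 0, 0]],
])

```text
time: 7.8
tool_pos: [0.5424, 0.1775, 0.3741]
ee_rot: [3.138, 0.004, 1.846]
wrist_force: [7.7, -7.0, 0.3]
width: 0.0177
```

```bash
python3 z.py side s7 220 380 150 270 4;python3 z.py top t7 230 350 140 230 5
```

```text
(no output)
```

View pics/s7.png

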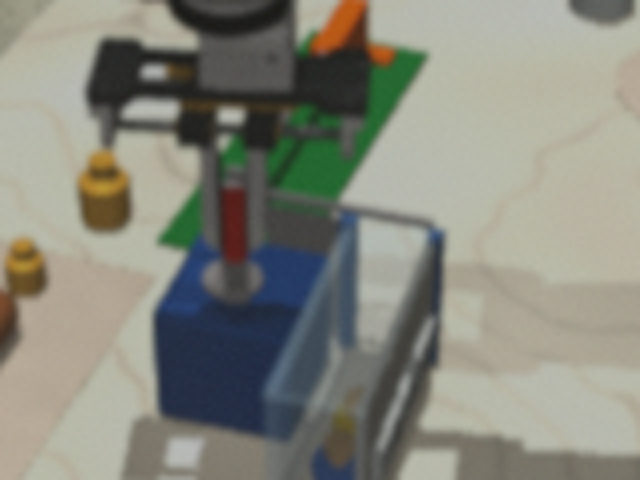

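View pics/t7.png

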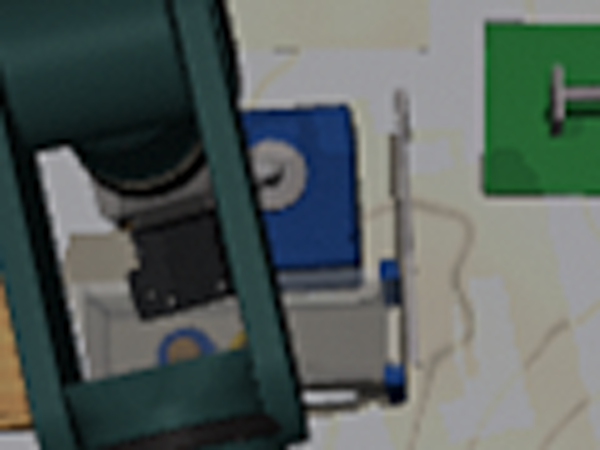

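Request:
move_arm([
  [[0, -0.053, -0.153, 0, 0, 0, 0], [0, -0.053, -0.153, 0, 0, 0, 0], [0, -0.053, -0.153, 0, 0, 0, 0]],
])

```text
time: 8.15
tool_pos: [0.53, 0.168, 0.3745]
ee_rot: [3.134, 0.001, 1.845]
wrist_force: [7.4, -1.7, -0.4]
width: 0.0174
```

```bash
python3 z.py side s8 220 380 150 270 4; python3 redm.py s8 250 300 180 220|awk 'NR%3==1'
```

```text
73
199 282 286 [0.5298 0.1741 0.2125]
202 282 285 [0.5312 0.1759 0.2023]
205 282 286 [0.5313 0.1756 0.1934]
208 282 285 [0.5306 0.1758 0.1827]
211 282 286 [0.5293 0.1771 0.1741]
```

View pics/s8.png

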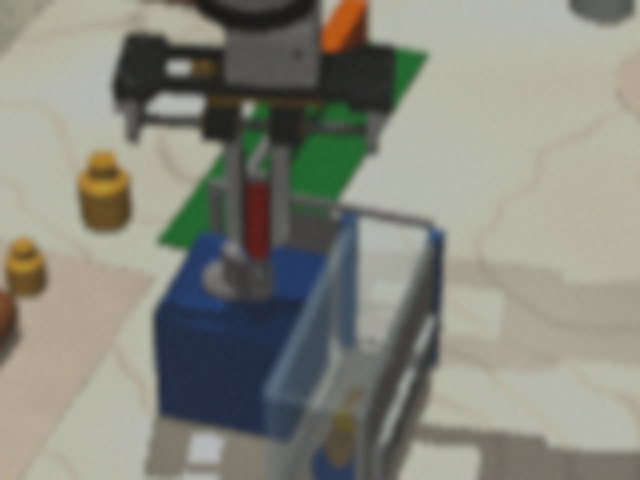

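Request:
move_arm([
  [[0.5, 0, 0, 0, 0, 0, 0], [0.5, 0, 0, 0, 0, 0, 0], [0.5, 0, 0, 0, 0, 0, 0], [0.5, 0, 0, -0.3, 0, 0, 0], [0.5, 0, 0, -0.6, 0, 0, 0], [0.5, 0, 0, -0.6, 0, 0, 0]],
])

```text
time: 8.7
tool_pos: [0.5293, 0.1683, 0.44]
ee_rot: [3.132, -0.0, 1.846]
wrist_force: [0.6, -0.8, 0.3]
width: 0.0467
```

```bash
python3 z.py top t9 325 445 130 190 6.6
python3 - <<'E'
from h import *
L=np.load('pics/t9.npz');p,d=L['p'],L['d']
m=roi(mask(p,(8,140,60),(22,255,255)),380,450,135,190)
cs,_=cv2.findContours(m,cv2.RETR_EXTERNAL,cv2.CHAIN_APPROX_NONE);c=max(cs,key=cv2.contourArea)[:,0]
print(c.min(0),c.max(0))
# block excluding foot: columns < foot
v,u=np.nonzero(m)
for uu in range(u.min(),u.max()+1): print(uu,v[u==uu].min(),v[u==uu].max(),(v[u==uu]).size)
print(robot.get_obs()['tool_pos'])
E
```

```text
[401 149] [431 160]
401 154 160 5
402 153 160 8
403 153 160 8
404 153 160 8
405 153 160 8
406 153 160 8
407 153 160 8
408 153 160 8
409 153 160 8
410 153 160 8
411 153 160 8
412 153 160 8
413 153 160 8
414 153 160 8
415 153 160 8
416 153 160 8
417 153 160 8
418 153 160 8
419 153 160 8
420 149 160 12
421 149 171 20
422 149 171 21
423 149 171 21
424 149 171 21
425 149 171 21
426 149 171 21
427 149 171 21
428 153 171 15
429 153 160 8
430 153 160 8
431 155 159 5
[0.5293 0.1683 0.4375]
```

View pics/t9.png

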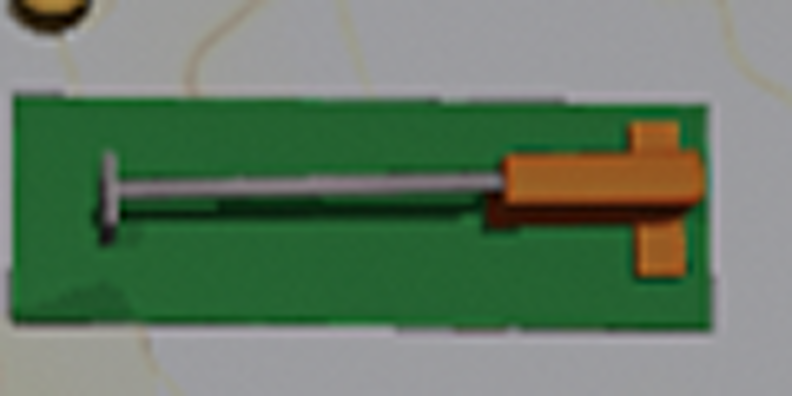

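Run:
```python
from h import *
f=lambda u,v,z:onz('top',325+u/6.6-.43,130+v/6.6-.43,z)
a=f(503,180,.062);b=f(703,178,.062);r=f(503,181,.059);bl=f(109,189,.059)
print(a,b,(a+b)/2,np.linalg.norm(a-b),r,bl)
h=(a+b)/2;v=bl-h;print(np.hypot(*v[:2]),np.degrees(np.arctan2(-v[0],v[1])))
v=bl-r;print(np.degrees(np.arctan2(-v[0],v[1])))
```

```text
[ 0.6304 -0.2504  0.062 ] [ 0.6305 -0.3496  0.062 ] [ 0.6304 -0.3     0.062 ] 0.09920454639639507 [ 0.6306 -0.2509  0.059 ] [ 0.6285 -0.0551  0.059 ]
0.24486259818760647 0.46326342989045477
0.632291906344674
```

Run:
```python
from h import *
plan([((.630,-.295,.42),1.58),((.630,-.295,.226),1.58)])
```

```text
[-1, -0.061, 0.036, 0.001, -0, 0.036] x3 rows  -> [0.5506 0.0704 0.4339]
[-1, -0.004, 0.037, 0.001, -0, 0.036] x3 rows  -> [ 0.5719 -0.0273  0.4301]
[-1, 0.052, 0.036, 0.001, -0, 0.036] x3 rows  -> [ 0.5931 -0.1252  0.4264]
[-1, 0.109, 0.037, 0.001, -0, 0.035] x3 rows  -> [ 0.6145 -0.2235  0.4227]
[-0.722, 0.119, 0.026, -0, -0.001, 0.026] x3 rows  -> [ 0.63  -0.295  0.42 ]
[0.001, 0, 1, -0, 0, 0] x3 rows  -> [ 0.63  -0.295  0.32 ]
[0, 0, 0.94, -0, 0, 0] x3 rows  -> [ 0.63  -0.295  0.226]
```

Request:
move_arm([
  [[0.8, -1, -0.06, 0.03, 0, 0, 0.036], [0.8, -1, -0.06, 0.03, 0, 0, 0.036], [0.8, -1, -0.06, 0.03, 0, 0, 0.036]],
])

```text
time: 9.0
tool_pos: [0.551, 0.0672, 0.4287]
ee_rot: [-3.138, 0.001, 1.786]
wrist_force: [0.3, 0.8, -1.0]
width: 0.0634
```

Request:
move_arm([
  [[0.8, -1, 0, 0.03, 0, 0, 0.036], [0.8, -1, 0, 0.03, 0, 0, 0.036], [0.8, -1, 0, 0.03, 0, 0, 0.036]],
])

```text
time: 9.25
tool_pos: [0.5726, -0.0314, 0.4253]
ee_rot: [-3.138, 0.001, 1.728]
wrist_force: [0.4, 1.2, -0.4]
width: 0.075
```

Request:
move_arm([
  [[0.8, -1, 0.05, 0.04, 0, 0, 0.036], [0.8, -1, 0.05, 0.04, 0, 0, 0.036], [0.8, -1, 0.05, 0.04, 0, 0, 0.036]],
])

```text
time: 9.5
tool_pos: [0.5935, -0.1296, 0.421]
ee_rot: [-3.138, 0.0, 1.672]
wrist_force: [0.0, 0.6, -0.4]
width: 0.0754
```

Request:
move_arm([
  [[0.8, -1, 0.11, 0.04, 0, 0, 0.036], [0.8, -1, 0.11, 0.04, 0, 0, 0.036], [0.8, -1, 0.11, 0.04, 0, 0, 0.036], [0.8, -1, 0.11, 0.04, 0, 0, 0.036]],
])

```text
time: 9.83
tool_pos: [0.6149, -0.2274, 0.4165]
ee_rot: [-3.137, -0.002, 1.614]
wrist_force: [0.0, -0.1, 0.1]
width: 0.0751
```

Run:
```python
from h import *
plan([((.630,-.295,.40),1.58),((.630,-.295,.226),1.58)])
```

```text
[-0.682, 0.122, 0.163, -0.003, -0.001, 0.022] x3 rows  -> [ 0.63  -0.295  0.4  ]
[0, -0, 1, 0, 0, -0] x3 rows  -> [ 0.63  -0.295  0.3  ]
[0, -0.001, 0.74, 0, 0, -0] x3 rows  -> [ 0.63  -0.295  0.226]
```

Request:
move_arm([
  [[0.8, -0.68, 0.12, 0.16, -0.003, 0, 0.022], [0.8, -0.68, 0.12, 0.16, -0.003, 0, 0.022], [0.8, -0.68, 0.12, 0.16, -0.003, 0, 0.022], [0.8, -0.68, 0.12, 0.16, -0.003, 0, 0.022]],
])

```text
time: 10.17
tool_pos: [0.6302, -0.291, 0.4013]
ee_rot: [3.14, -0.004, 1.584]
wrist_force: [-0.5, 0.5, 0.7]
width: 0.0752
```

Request:
move_arm([
  [[0.8, 0, 0, 0.4, 0, 0, 0], [0.8, 0, 0, 0.8, 0, 0, 0], [0.8, 0, 0, 1, 0, 0, 0], [0.8, 0, 0, 1, 0, 0, 0], [0.8, 0, 0, 1, 0, 0, 0]],
])

```text
time: 10.58
tool_pos: [0.6305, -0.2891, 0.303]
ee_rot: [3.139, -0.002, 1.586]
wrist_force: [-0.3, 0.2, 0.8]
width: 0.0752
```

```bash
python3 - <<'E'
from h import *
plan([((.630,-.295,.226),1.58)])
E
python3 z.py side s10 240 400 110 230 4
```

```text
[-0.061, -0.008, 0.769, 0.001, -0.002, 0.004] x3 rows  -> [ 0.63  -0.295  0.226]
```

View pics/s10.png

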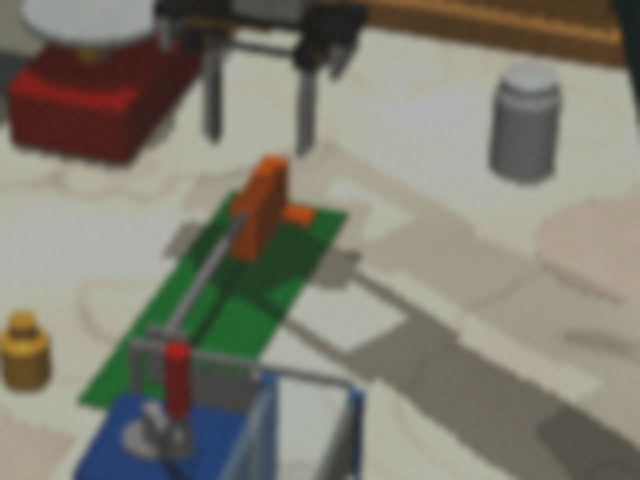

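Fingers straddle the orange block; descend, grip.

Request:
move_arm([
  [[0.8, -0.06, 0, 0.4, 0, 0, 0.004], [0.8, -0.06, 0, 0.77, 0, 0, 0.004], [0.8, -0.06, 0, 0.77, 0, 0, 0.004], [0.8, -0.06, 0, 0.77, 0, 0, 0.004]],
])

```text
time: 10.97
tool_pos: [0.631, -0.2967, 0.227]
ee_rot: [3.138, -0.001, 1.578]
wrist_force: [0.6, -0.8, 0.6]
width: 0.075
```

Request:
move_arm([
  [[0, 0, 0, 0, 0, 0, 0], [0, 0, 0, 0, 0, 0, 0], [0, 0, 0, 0, 0, 0, 0], [0, 0, 0, 0, 0, 0, 0], [0, 0, 0, 0, 0, 0, 0], [0, 0, 0, 0, 0, 0, 0], [0, 0, 0, 0, 0, 0, 0]],
])

```text
time: 11.55
tool_pos: [0.631, -0.2974, 0.2269]
ee_rot: [3.137, 0.0, 1.578]
wrist_force: [0.3, 0.3, -0.9]
width: 0.032
```

Request:
move_arm([
  [[0, 0, 0, -0.2, 0, 0, 0], [0, 0, 0, -0.4, 0, 0, 0], [0, 0, 0, -0.5, 0, 0, 0], [0, 0, 0, -0.5, 0, 0, 0], [0, 0, 0, -0.5, 0, 0, 0]],
])

```text
time: 11.97
tool_pos: [0.6308, -0.2974, 0.2767]
ee_rot: [3.136, 0.0, 1.578]
wrist_force: [0.4, 0.1, -3.4]
width: 0.0255
```

```bash
python3 z.py side s11 240 400 110 230 4; python3 z.py top t11 230 450 130 240 3.5
```

```text
(no output)
```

View pics/s11.png

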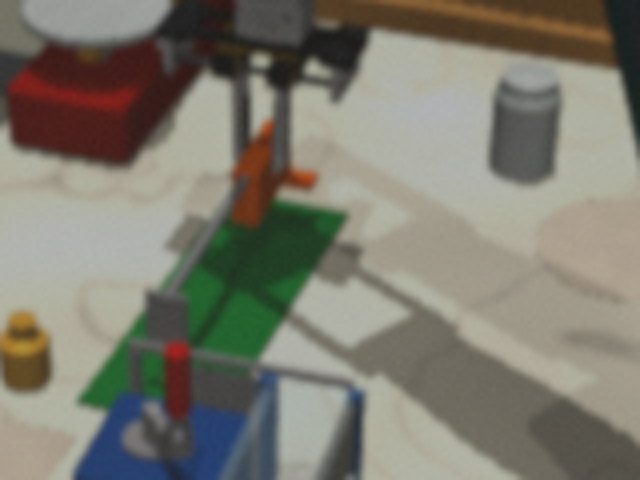

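View pics/t11.png

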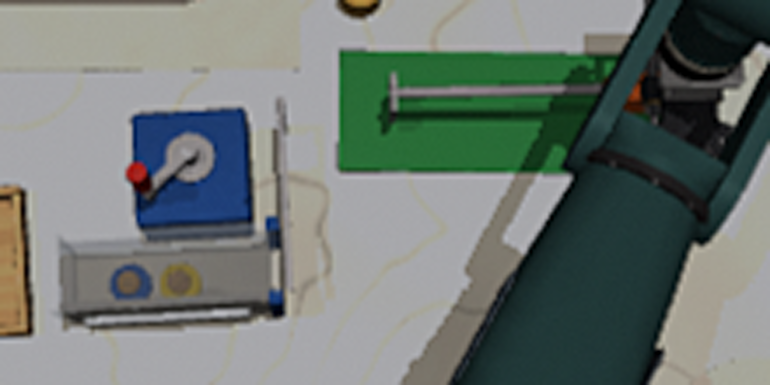

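```bash
cat > ray2.py <<'E'
from h import *
def ony(n,u,v,y):
    o,d=ray(n,u,v);return o+d*(y-o[1])/d[1]
E
python3 - <<'E'
from ray2 import *
print(ony('side',281.3,182.8,-.052),ony('side',281.5,195,-.052))
print(onz('top',342.3-.4,156.6-.4,.105))
b=np.load('pics/s11.npz');C=cloud('side',b['d']);print(C[184:196:2,281])
# block top edge in side: front (247,165)zoom, rear top (268,122)
print(ony('side',240+245/4,110+165/4,-.25),ony('side',240+268/4,110+122/4,-.35),ony('side',240+248/4,110+222/4,-.25))
E
```

```text
[ 0.6282 -0.052   0.0955] [ 0.6287 -0.052   0.0467]
[ 0.6241 -0.0555  0.105 ]
[[ 0.6285 -0.0497  0.0922]
 [ 0.629  -0.0505  0.0837]
 [ 0.629  -0.05    0.0761]
 [ 0.63   -0.052   0.0665]
 [ 0.6307 -0.0532  0.0575]
 [ 0.6335 -0.0596  0.0445]]
[ 0.6295 -0.25    0.1023] [ 0.6419 -0.35    0.0901] [ 0.6265 -0.25    0.0435]
```

Run:
```python
import numpy as np,cv2
p=np.load('pics/t11.npz')['p'][...,::-1][192:226,244:316];cv2.imwrite('pics/tz2.png',cv2.resize(p,None,fx=11,fy=11,interpolation=cv2.INTER_CUBIC))
p=np.load('pics/s11.npz')['p'][...,::-1][190:290,270:340];cv2.imwrite('pics/sz2.png',cv2.resize(p,None,fx=6,fy=6,interpolation=cv2.INTER_CUBIC))
```

```text
(no output)
```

View pics/tz2.png

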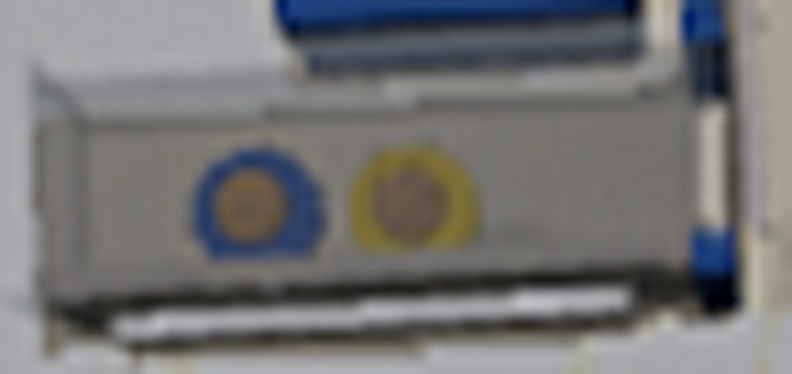

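View pics/sz2.png

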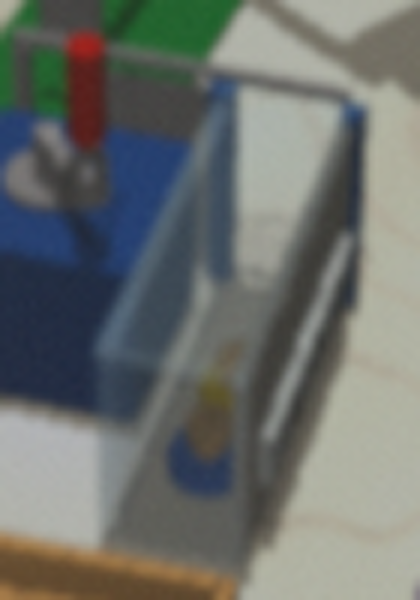

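Run:
```python
from h import *
f=lambda u,v,z:onz('top',244+u/11-.45,192+v/11-.45,z)
print('plus post top',f(712,45,.121),f(712,100,0),'minus post',f(712,230,.121),f(712,275,.121))
print('wall +x',f(85,125,0),f(650,100,0))
print('back floor',f(80,125,0),f(85,265,0))
print('front roof edge', f(690,90,.121),f(690,265,.121))
print('stamps base',f(260,205,.012),f(415,200,.012),'knob',f(250,205,.034),f(409,203,.034))
```

```text
plus post top [0.4959 0.0518 0.121 ] [0.4974 0.0545 0.    ] minus post [0.4435 0.0521 0.121 ] [0.4309 0.0522 0.121 ]
wall +x [0.4916 0.2458 0.    ] [0.4976 0.0735 0.    ]
back floor [0.4916 0.2474 0.    ] [0.4487 0.2452 0.    ]
front roof edge [0.4832 0.058  0.121 ] [0.4337 0.0583 0.121 ]
stamps base [0.4651 0.1909 0.012 ] [0.4661 0.1441 0.012 ] knob [0.4624 0.1914 0.034 ] [0.4626 0.1441 0.034 ]
```

Run:
```python
from h import *
plan([((.4807,-.253,.279),1.603),((.4786-.035*.05,-.1933+.05,.279),1.603),((.4786-.035*.177,-.1933+.177,.279),1.603)])
```

```text
[0.303, -1, -0.031, 0.001, -0.001, -0.011] x3 rows  -> [ 0.5302 -0.2676  0.2776]
[0.158, -0.491, -0.014, 0, -0, -0.005] x2 rows  -> [ 0.4807 -0.253   0.279 ]
[1, -0.003, -0, 0, -0, 0] x3 rows  -> [ 0.4772 -0.153   0.279 ]
[0.098, 0, -0, 0, -0, 0] x1 rows  -> [ 0.4768 -0.1433  0.279 ]
[1, -0.003, 0, 0, -0, 0] x3 rows  -> [ 0.4733 -0.0433  0.279 ]
[0.27, -0, 0, 0, -0, 0] x1 rows  -> [ 0.4724 -0.0163  0.279 ]
```

Request:
move_arm([
  [[0, 0.1, -0.33, -0.01, 0, 0, -0.004], [0, 0.2, -0.66, -0.02, 0, 0, -0.008], [0, 0.3, -1, -0.03, 0, 0, -0.011], [0, 0.3, -1, -0.03, 0, 0, -0.011], [0, 0.3, -1, -0.03, 0, 0, -0.011]],
])

```text
time: 12.48
tool_pos: [0.5284, -0.2672, 0.2767]
ee_rot: [3.141, -0.003, 1.594]
wrist_force: [-0.2, 0.3, -3.0]
width: 0.0258
```

Request:
move_arm([
  [[0, 0.08, -0.25, 0, 0, 0, -0.005], [0, 0.16, -0.49, 0, 0, 0, -0.005], [0, 0.16, -0.49, 0, 0, 0, -0.005], [0, 0.16, -0.49, 0, 0, 0, -0.005]],
])

```text
time: 12.82
tool_pos: [0.4813, -0.2534, 0.2787]
ee_rot: [3.136, 0.0, 1.603]
wrist_force: [0.5, -1.2, -3.2]
width: 0.026
```

```bash
python3 z.py side s12 240 400 110 230 4; python3 z.py top t12 230 450 130 240 3.5; python3 -c "
from h import *
o=robot.get_obs();print(o['tool_pos'],o['ee_rot'],o['width'])"
```

```text
[ 0.4823 -0.2538  0.2794] [3.1351 0.0011 1.6031] 0.025745058012363882
```

View pics/s12.png

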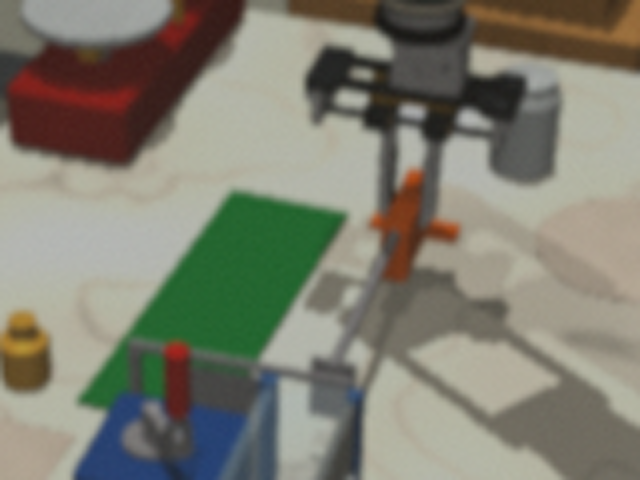

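View pics/t12.png

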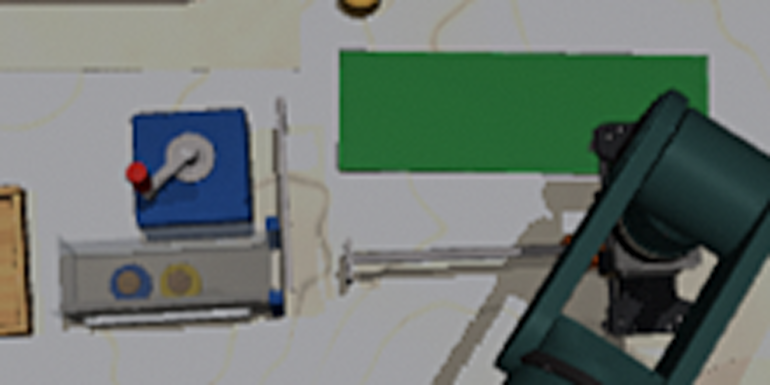

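Run:
```python
from ray2 import *
print(onz('top',230+352/3.5-.4,130+258/3.5-.4,.1))
C=cloud('side',np.load('pics/s12.npz')['d'])
for v in range(198,214,2): print(v,C[v,320],C[v,325])
b=np.load('pics/s12.npz')['p'];
print(ony('side',240+331/4,110+357/4,-.008),ony('side',240+330/4,110+412/4,-.008),ony('side',240+314/4,110+357/4,-.008),ony('side',240+350/4,110+362/4,-.008))
```

```text
[ 0.4741 -0.0163  0.1   ]
198 [ 0.5212 -0.136   0.0028] [ 0.4715 -0.0223  0.0938]
200 [ 0.4822 -0.0045  0.0958] [ 0.4688 -0.0136  0.0928]
202 [ 0.4827 -0.0067  0.0865] [ 0.468  -0.0118  0.0866]
204 [0.4674 0.0445 0.119 ] [ 0.4661 -0.0059  0.0835]
206 [0.4662 0.0478 0.1142] [0.4514 0.0459 0.1166]
208 [0.4607 0.066  0.1213] [0.4485 0.0554 0.1168]
210 [0.4597 0.0686 0.1161] [0.4448 0.0675 0.1191]
212 [0.4559 0.0809 0.1187] [0.4419 0.0772 0.1197]
[ 0.4745 -0.008   0.0982] [ 0.4737 -0.008   0.0447] [ 0.4882 -0.008   0.0948] [ 0.4592 -0.008   0.0972]
```

Request:
move_arm([
  [[0, 0.3, -0.02, 0, 0, 0, 0], [0, 0.6, -0.02, 0, 0, 0, 0], [0, 0.8, -0.02, 0, 0, 0, 0], [0, 0.8, -0.02, 0, 0, 0, 0], [0, 0.8, -0.02, 0, 0, 0, 0]],
])

```text
time: 13.33
tool_pos: [0.4778, -0.173, 0.2794]
ee_rot: [3.136, 0.001, 1.605]
wrist_force: [-0.3, -0.2, -1.4]
width: 0.026
```

```bash
python3 z.py side s13 260 360 150 250 6; python3 -c "
from h import *
o=robot.get_obs();print(o['tool_pos'],o['ee_rot'],o['width'],o['wrist_force'])
plan([((.4724,-.0163,.279),1.603)])"
```

```text
[ 0.4776 -0.1737  0.2794] [3.1356 0.0015 1.6041] 0.025789020995336844 [-0.7052  0.4334 -2.2493]
[1, 0, 0.001, 0.002, 0.001, 0] x3 rows  -> [ 0.4743 -0.0737  0.2791]
[0.575, 0, 0.002, 0.002, -0, 0.001] x2 rows  -> [ 0.4724 -0.0163  0.279 ]
```

View pics/s13.png

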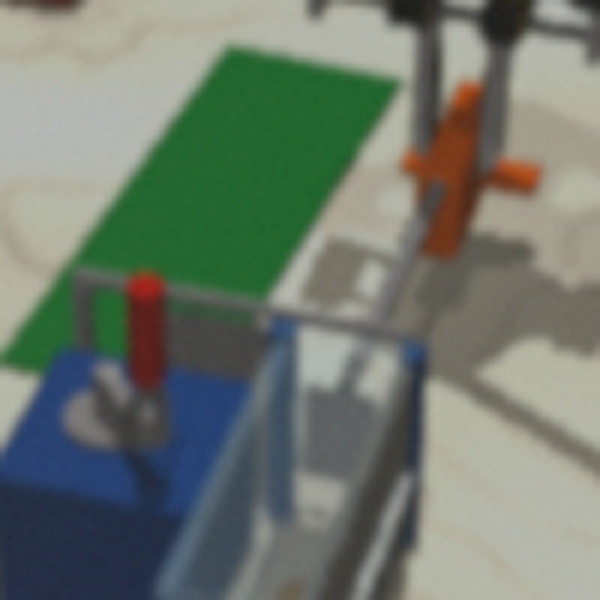

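Blade is inside, centred between the posts. Continue.

Request:
move_arm([
  [[0, 0.3, 0, 0, 0, 0, 0], [0, 0.6, 0, 0, 0, 0, 0], [0, 0.9, 0, 0, 0, 0, 0], [0, 1, 0, 0, 0, 0, 0], [0, 1, 0, 0, 0, 0, 0]],
])

```text
time: 13.8
tool_pos: [0.4739, -0.0726, 0.2791]
ee_rot: [3.136, 0.0, 1.605]
wrist_force: [0.1, -0.6, -3.0]
width: 0.0254
```

Request:
move_arm([
  [[0, 0.2, 0, 0, 0, 0, 0], [0, 0.4, 0, 0, 0, 0, 0], [0, 0.56, 0, 0, 0, 0, 0], [0, 0.56, 0, 0, 0, 0, 0], [0, 0.56, 0, 0, 0, 0, 0]],
])

```text
time: 14.22
tool_pos: [0.4722, -0.0185, 0.2791]
ee_rot: [3.136, 0.002, 1.603]
wrist_force: [0.5, 0.3, -2.4]
width: 0.0256
```

```bash
python3 z.py side s14 260 360 170 290 5; python3 z.py top t14 230 330 180 240 7; python3 -c "
from h import *
o=robot.get_obs();print(o['tool_pos'],o['ee_rot'],o['width'],o['wrist_force'])"
```

```text
[ 0.472  -0.0189  0.2791] [3.1365 0.0014 1.6016] 0.025725752190785583 [ 0.5378 -0.5011 -2.5667]
```

View pics/s14.png

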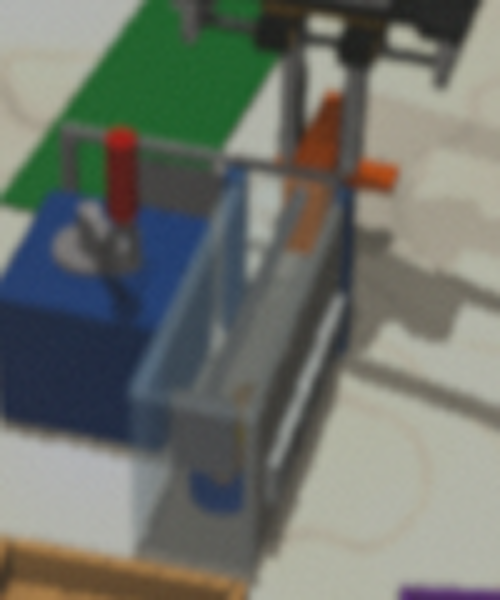

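View pics/t14.png

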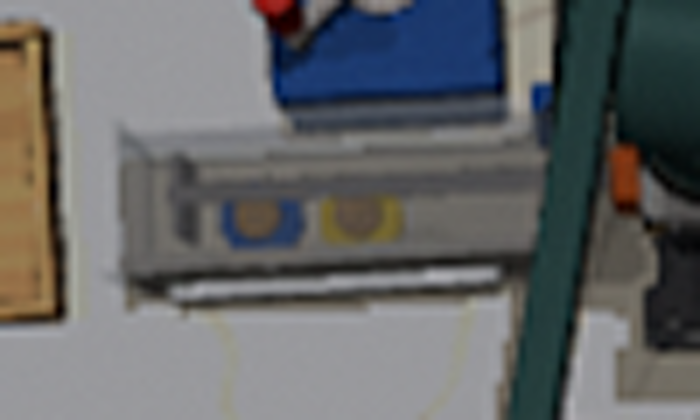

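Run:
```python
from h import *
f=lambda u,v,z:onz('top',230+u/7-.45,180+v/7-.45,z)
print(f(181,155,.1),f(181,188,.1),f(190,240,.045), 'stamp',f(260,218,.012),'back',f(222,220,.012))
```

```text
[0.4816 0.2182 0.1   ] [0.4667 0.2181 0.1   ] [0.4495 0.2212 0.045 ] stamp [0.4634 0.1925 0.012 ] back [0.4626 0.2105 0.012 ]
```

Request:
move_arm([
  [[0, 0.08, 0, 0, 0, 0, 0], [0, 0.08, 0, 0, 0, 0, 0], [0, 0.08, 0, 0, 0, 0, 0], [0, 0.08, 0, 0.1, 0, 0, 0], [0, 0.08, 0, 0.2, 0, 0, 0], [0, 0.08, 0, 0.2, 0, 0, 0]],
])

```text
time: 14.82
tool_pos: [0.4703, -0.0095, 0.2558]
ee_rot: [-3.141, -0.001, 1.603]
wrist_force: [-0.9, -0.1, -3.5]
width: 0.0257
```

```bash
python3 z.py side s15 260 360 170 290 5; python3 z.py top t15 230 330 180 240 7; python3 -c "
from h import *
o=robot.get_obs();print(o['tool_pos'],o['ee_rot'],o['width'],o['wrist_force'])"
```

```text
[ 0.4709 -0.0095  0.2576] [ 3.1397 -0.0003  1.603 ] 0.025557113608764424 [-0.222   0.1765 -2.6879]
```

View pics/s15.png

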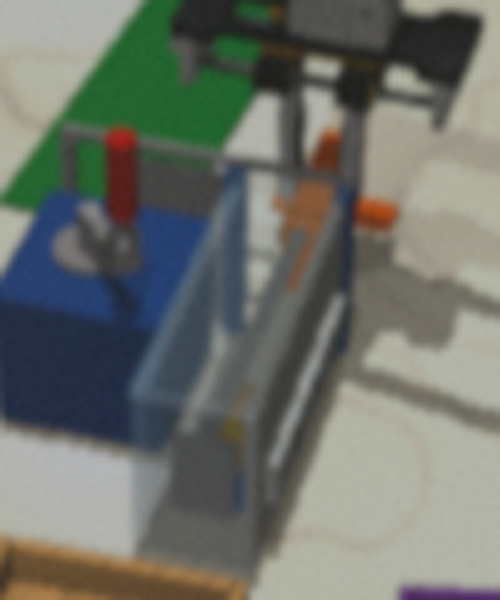

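View pics/t15.png

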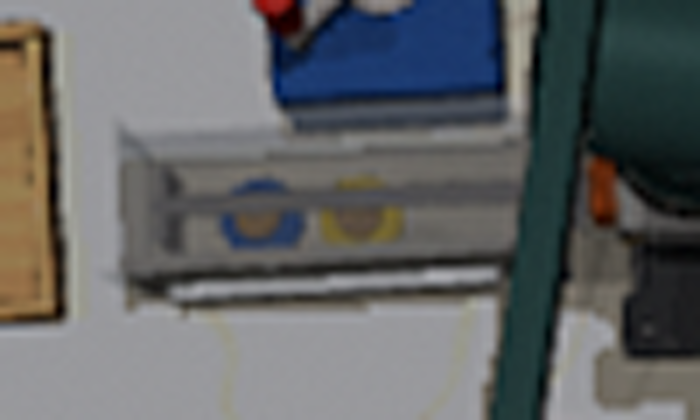

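Request:
move_arm([
  [[0, 0, 0, 0.08, 0, 0, 0], [0, 0, 0, 0.15, 0, 0, 0], [0, 0, 0, 0.2, 0, 0, 0], [0, 0, 0, 0.2, 0, 0, 0], [0, 0, 0, 0.2, 0, 0, 0]],
])

```text
time: 15.33
tool_pos: [0.4713, -0.0095, 0.2384]
ee_rot: [3.138, -0.0, 1.603]
wrist_force: [-0.2, -0.2, -2.9]
width: 0.0256
```

```bash
python3 z.py side s16 260 360 170 290 5; python3 z.py top t16 230 330 180 240 7; python3 -c "
from h import *
o=robot.get_obs();print(o['tool_pos'],o['ee_rot'],o['width'],o['wrist_force'])"
```

```text
[ 0.4716 -0.0095  0.2391] [3.1365 0.0002 1.6031] 0.02573868407515779 [-0.6006  0.3784 -2.4042]
```

View pics/s16.png

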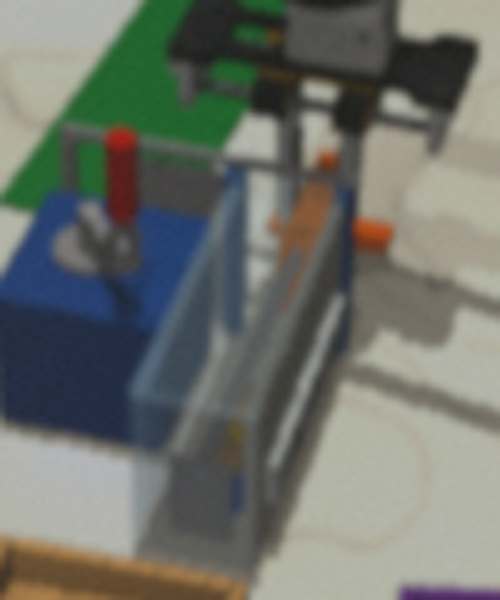

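View pics/t16.png

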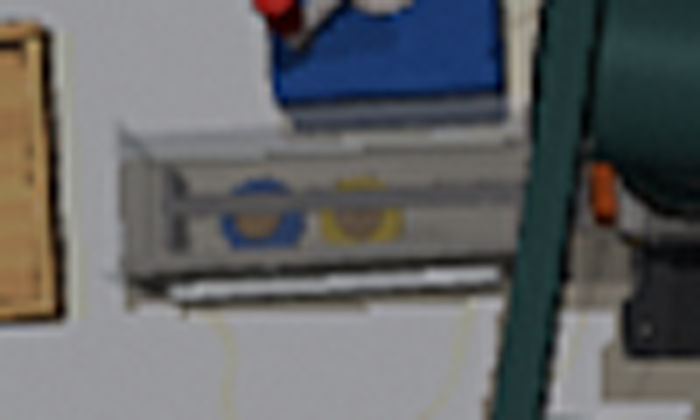

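Request:
move_arm([
  [[0, 0, 0, 0.03, 0, 0, 0], [0, 0, 0, 0.05, 0, 0, 0], [0, -0.05, 0, 0.05, 0, 0, 0], [0, -0.15, 0, 0.05, 0, 0, 0], [0, -0.25, 0, 0.05, 0, 0, 0], [0, -0.35, 0, 0.05, 0, 0, 0], [0, -0.45, 0, 0.05, 0, 0, 0], [0, -0.45, 0, 0.05, 0, 0, 0]],
])

```text
time: 16.1
tool_pos: [0.4736, -0.0562, 0.2356]
ee_rot: [3.134, 0.001, 1.601]
wrist_force: [0.1, 0.5, 5.2]
width: 0.026
```

```bash
python3 z.py side s17 260 360 170 290 5; python3 z.py top t17 230 330 180 240 7; python3 -c "
from h import *
o=robot.get_obs();print(o['tool_pos'],o['ee_rot'],o['width'],o['wrist_force'])"
```

```text
[ 0.4736 -0.0559  0.2356] [3.1339 0.0022 1.6018] 0.0256521437183412 [ 0.367  -1.1232  5.1818]
```

View pics/s17.png

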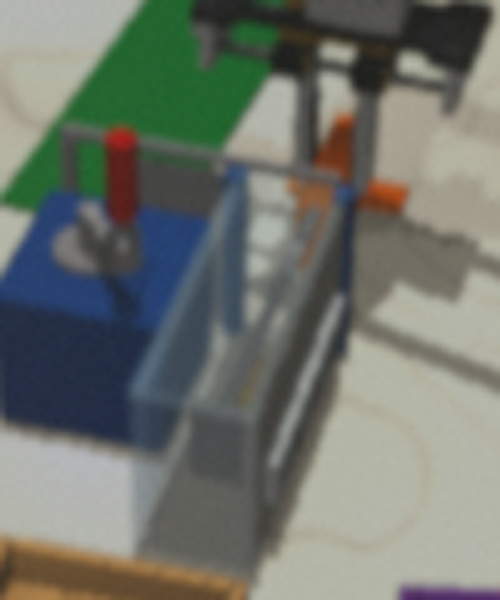

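View pics/t17.png

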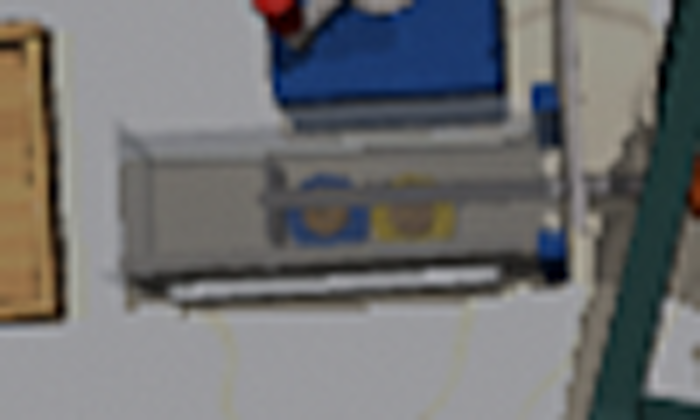

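Request:
move_arm([
  [[0, -0.1, 0, -0.005, 0, 0, 0], [0, -0.22, 0, -0.01, 0, 0, 0], [0, -0.36, 0, -0.01, 0, 0, 0], [0, -0.5, 0, -0.01, 0, 0, 0], [0, -0.64, 0, -0.01, 0, 0, 0], [0, -0.78, 0, -0.01, 0, 0, 0], [0, -0.9, 0, -0.01, 0, 0, 0], [0, -1, 0, -0.01, 0, 0, 0]],
])

```text
time: 16.87
tool_pos: [0.4761, -0.156, 0.2355]
ee_rot: [3.137, -0.001, 1.602]
wrist_force: [1.4, 4.3, 6.1]
width: 0.0256
```

Request:
move_arm([
  [[0, -0.1, 0, 0, 0, 0, 0], [0, -0.22, 0, 0, 0, 0, 0], [0, -0.36, 0, 0, 0, 0, 0], [0, -0.5, 0, 0, 0, 0, 0], [0, -0.64, 0, 0, 0, 0, 0], [0, -0.78, 0, 0, 0, 0, 0], [0, -0.9, 0, 0, 0, 0, 0], [0, -1, 0, 0, 0, 0, 0]],
])

```text
time: 17.53
tool_pos: [0.479, -0.2559, 0.2355]
ee_rot: [3.137, -0.001, 1.602]
wrist_force: [0.5, 4.1, 6.4]
width: 0.0255
```

```bash
python3 z.py side s18 230 400 120 280 4; python3 z.py top t18 240 400 140 250 5; python3 -c "
from h import *
o=robot.get_obs();print(o['tool_pos'],o['ee_rot'],o['width'],o['wrist_force'])"
```

```text
[ 0.479  -0.2571  0.2355] [3.1367 0.0034 1.6011] 0.025761350298913653 [-0.1155 -3.2698  3.6197]
```

View pics/s18.png

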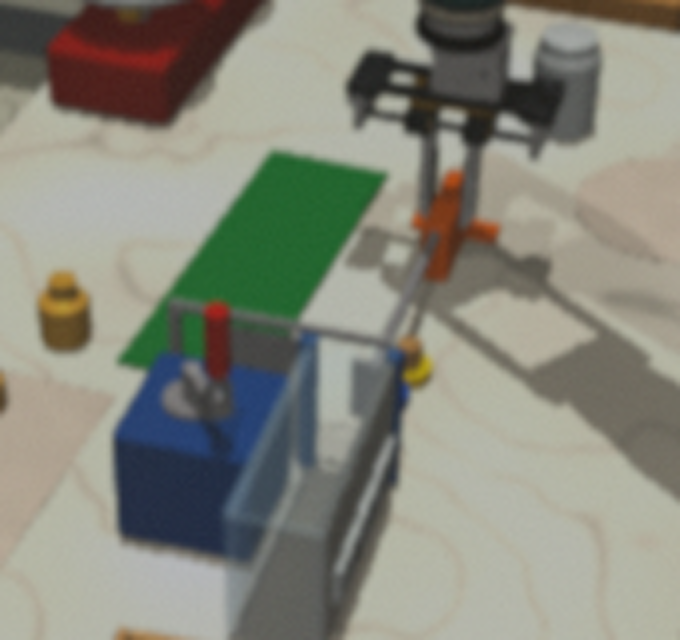

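View pics/t18.png

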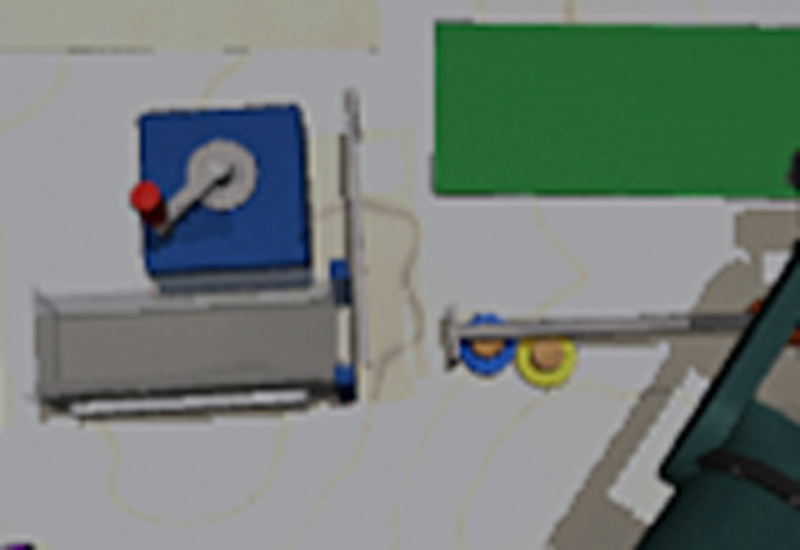

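Request:
move_arm([
  [[0, 0, 0, -0.15, 0, 0, 0], [0, 0, 0, -0.35, 0, 0, 0], [0, 0, 0, -0.55, 0, 0, 0], [0, 0, 0, -0.65, 0, 0, 0], [0, 0, 0, -0.65, 0, 0, 0]],
])

```text
time: 18.05
tool_pos: [0.4793, -0.2553, 0.3019]
ee_rot: [3.134, 0.004, 1.603]
wrist_force: [0.6, 0.2, -2.7]
width: 0.026
```

Run:
```python
from h import *
plan([((.631,-.297,.300),1.578),((.631,-.297,.2405),1.578)])
```

```text
[-0.309, 1, 0.021, 0.003, 0.002, 0.01] x3 rows  -> [ 0.5802 -0.283   0.3006]
[-0.148, 0.506, 0.008, 0.002, 0, 0.006] x2 rows  -> [ 0.631 -0.297  0.3  ]
[0, -0, 0.595, -0, 0, -0] x2 rows  -> [ 0.631  -0.297   0.2405]
```

Request:
move_arm([
  [[0, -0.1, 0.33, 0.02, 0.003, 0.002, 0.01], [0, -0.2, 0.66, 0.02, 0.003, 0.002, 0.01], [0, -0.31, 1, 0.02, 0.003, 0.002, 0.01], [0, -0.31, 1, 0.02, 0.003, 0.002, 0.01]],
])

```text
time: 18.38
tool_pos: [0.5839, -0.2835, 0.2929]
ee_rot: [-3.14, -0.004, 1.588]
wrist_force: [-0.9, 0.1, -3.0]
width: 0.0257
```

Request:
move_arm([
  [[0, -0.08, 0.25, 0, 0, 0, 0.006], [0, -0.15, 0.5, 0, 0, 0, 0.006], [0, -0.15, 0.5, 0, 0, 0, 0.006], [0, -0.15, 0.5, 0, 0, 0, 0.006], [0, -0.15, 0.5, 0, 0, 0, 0.006]],
])

```text
time: 18.8
tool_pos: [0.6296, -0.2963, 0.2965]
ee_rot: [-3.138, -0.004, 1.578]
wrist_force: [-0.4, 0.4, -1.4]
width: 0.0256
```

```bash
python3 z.py side s19 230 400 110 250 4; python3 z.py top t19 325 445 130 190 6.6
python3 - <<'E'
from h import *
o=robot.get_obs();print(o['tool_pos'],o['width'],o['wrist_force'])
plan([((.631,-.297,.2405),1.578)])
E
```

```text
[ 0.6293 -0.2962  0.298 ] 0.025696984442836305 [-0.1938 -0.7271 -1.8083]
[-0.01, 0.017, 0.575, -0.001, -0.002, -0] x2 rows  -> [ 0.631  -0.297   0.2405]
```

View pics/s19.png

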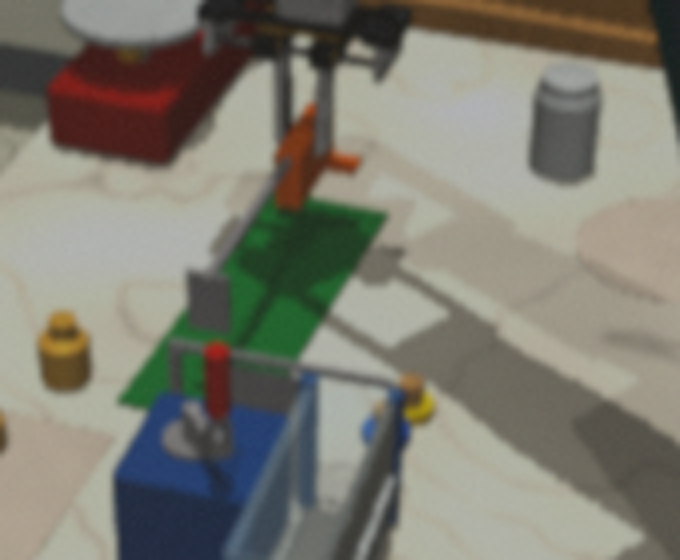

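View pics/t19.png

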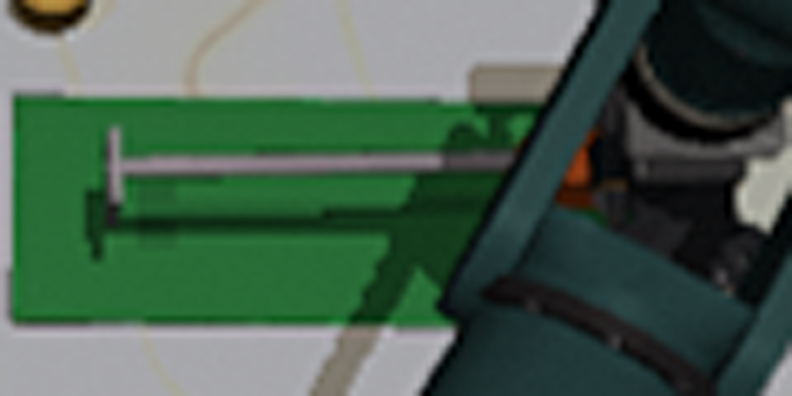

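Request:
move_arm([
  [[0, 0, 0.02, 0.25, 0, 0, 0], [0, 0, 0.02, 0.45, 0, 0, 0], [0, 0, 0.02, 0.55, 0, 0, 0], [0, 0, 0.02, 0.57, 0, 0, 0], [0, 0, 0.02, 0.57, 0, 0, 0], [0, 0, 0.02, 0.57, 0, 0, 0]],
])

```text
time: 19.4
tool_pos: [0.6323, -0.2962, 0.2427]
ee_rot: [3.14, -0.002, 1.578]
wrist_force: [0.2, 0.1, -2.6]
width: 0.0257
```

Request:
move_arm([
  [[0.8, 0, 0, 0, 0, 0, 0], [0.8, 0, 0, 0, 0, 0, 0], [0.8, 0, 0, 0, 0, 0, 0], [0.8, 0, 0, 0, 0, 0, 0], [0.8, 0, 0, 0, 0, 0, 0], [0.8, 0, 0, -0.2, 0, 0, 0], [0.8, 0, 0, -0.5, 0, 0, 0], [0.8, 0, 0, -0.9, 0, 0, 0]],
])

```text
time: 20.07
tool_pos: [0.6317, -0.2961, 0.328]
ee_rot: [-3.134, -0.007, 1.578]
wrist_force: [1.7, 0.4, -0.9]
width: 0.0737
```

```bash
python3 z.py side s20 230 400 110 250 4; python3 z.py top t20 290 450 130 230 5
python3 - <<'E'
from h import *
o=robot.get_obs();print(o['tool_pos'],o['width'],o['wrist_force'])
E
```

```text
[ 0.6333 -0.2969  0.3411] 0.07486614793837759 [ 0.1462 -0.223   1.1498]
```

View pics/s20.png

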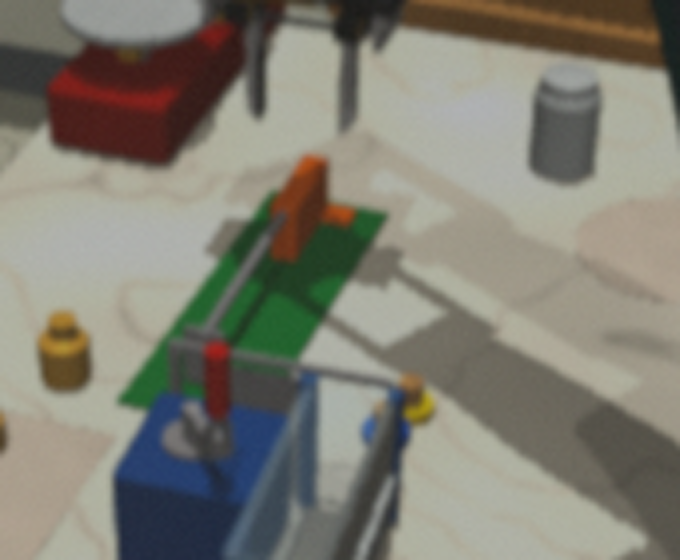

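View pics/t20.png

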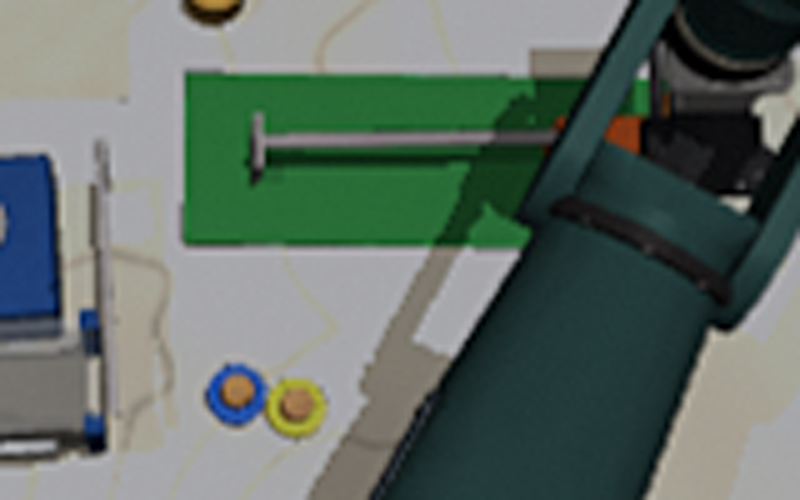

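Run:
```python
from h import *
p=np.load('pics/t20.npz')['p']
for nm,lo,hi in(('blue',(105,120,60),(125,255,255)),('yel',(22,120,60),(34,255,255))):
    m=roi(mask(p,lo,hi),328,360,200,220);cs,_=cv2.findContours(m,cv2.RETR_EXTERNAL,cv2.CHAIN_APPROX_NONE);c=max(cs,key=cv2.contourArea)
    (u,v),r=cv2.minEnclosingCircle(c);print(nm,u,v,r,onz('top',u,v,.010))
f=lambda u,v,z:onz('top',290+u/5-.4,130+v/5-.4,z)
b,y=f(237,391,.034),f(297,405,.034);print('knobs',b,y)
plan([((.45,-.06,.34),1.58)])
```

```text
blue 336.7727355957031 208.5 5.794433116912842 [ 0.4687 -0.0403  0.01  ]
yel 348.5 211.0 5.590270042419434 [ 0.4599 -0.0792  0.01  ]
knobs [ 0.468  -0.0401  0.034 ] [ 0.4584 -0.0793  0.034 ]
[1, -0.762, -0.011, 0.004, 0.001, -0.001] x4 rows  -> [ 0.5564 -0.1974  0.3407]
[1, -0.76, -0.004, 0.003, 0.002, -0] x4 rows  -> [ 0.4795 -0.0981  0.3402]
[0.384, -0.292, 0.001, 0.002, 0, -0] x2 rows  -> [ 0.45 -0.06  0.34]
```

Run:
```python
from h import *
plan([((.459,-.079,.30),1.571),((.459,-.079,.206),1.571)])
```

```text
[1, -0.79, 0.172, 0.004, 0.001, 0.002] x4 rows  -> [ 0.5538 -0.1975  0.3224]
[1, -0.794, 0.179, 0.004, 0.002, 0.002] x4 rows  -> [ 0.4742 -0.0979  0.3035]
[0.189, -0.151, 0.035, 0.001, 0, 0] x1 rows  -> [ 0.459 -0.079  0.3  ]
[0.001, -0, 0.94, -0, 0, 0] x3 rows  -> [ 0.459 -0.079  0.206]
```

Request:
move_arm([
  [[0.6, 1, -0.79, 0.17, 0.004, 0, 0.002], [0.6, 1, -0.79, 0.17, 0.004, 0, 0.002], [0.6, 1, -0.79, 0.17, 0.004, 0, 0.002], [0.6, 1, -0.79, 0.17, 0.004, 0, 0.002]],
])

```text
time: 20.5
tool_pos: [0.5479, -0.1918, 0.3102]
ee_rot: [-3.124, -0.01, 1.578]
wrist_force: [0.4, -0.3, -1.6]
width: 0.0569
```

Request:
move_arm([
  [[0.6, 1, -0.79, 0.18, 0.004, 0, 0.002], [0.6, 1, -0.79, 0.18, 0.004, 0, 0.002], [0.6, 1, -0.79, 0.18, 0.004, 0, 0.002], [0.6, 1, -0.79, 0.18, 0.004, 0, 0.002], [0.6, 1, -0.79, 0.18, 0.004, 0, 0.002]],
])

```text
time: 20.92
tool_pos: [0.4718, -0.0957, 0.297]
ee_rot: [-3.128, -0.003, 1.574]
wrist_force: [0.2, 0.3, 0.5]
width: 0.0566
```

```bash
python3 z.py top t21 290 450 130 230 5;python3 - <<'E'
from h import *
o=robot.get_obs();print(o['tool_pos'],o['ee_rot'])
plan([((.459,-.079,.30),1.571),((.459,-.079,.206),1.571)])
E
```

```text
[ 0.4731 -0.0968  0.298 ] [-3.1307 -0.0021  1.573 ]
[0.179, -0.14, -0.018, -0.007, -0.001, 0.001] x1 rows  -> [ 0.459 -0.079  0.3  ]
[-0.001, -0.001, 0.94, 0, -0, 0] x3 rows  -> [ 0.459 -0.079  0.206]
```

View pics/t21.png

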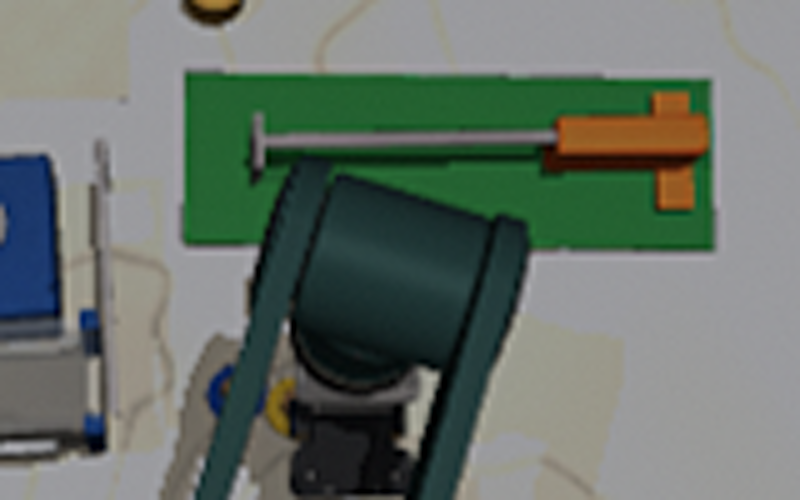

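Request:
move_arm([
  [[0.6, 0.18, -0.14, 0, -0.007, 0, 0], [0.6, 0.18, -0.14, 0, -0.007, 0, 0], [0.6, 0.18, -0.14, 0.3, -0.007, 0, 0], [0.6, 0.18, -0.14, 0.5, -0.007, 0, 0], [0.6, 0.18, -0.14, 0.5, -0.007, 0, 0]],
])

```text
time: 21.38
tool_pos: [0.4582, -0.0799, 0.2443]
ee_rot: [-3.134, -0.004, 1.571]
wrist_force: [-0.8, 0.8, 0.3]
width: 0.0563
```

```bash
python3 z.py side s22 290 390 180 260 7;python3 - <<'E'
from h import *
o=robot.get_obs();print(o['tool_pos'],o['ee_rot'])
plan([((.459,-.079,.206),1.571)])
E
```

```text
[ 0.4588 -0.08    0.2463] [-3.1365 -0.0036  1.5706]
[0.009, 0.004, 0.403, -0.003, -0.002, -0] x2 rows  -> [ 0.459 -0.079  0.206]
```

View pics/s22.png

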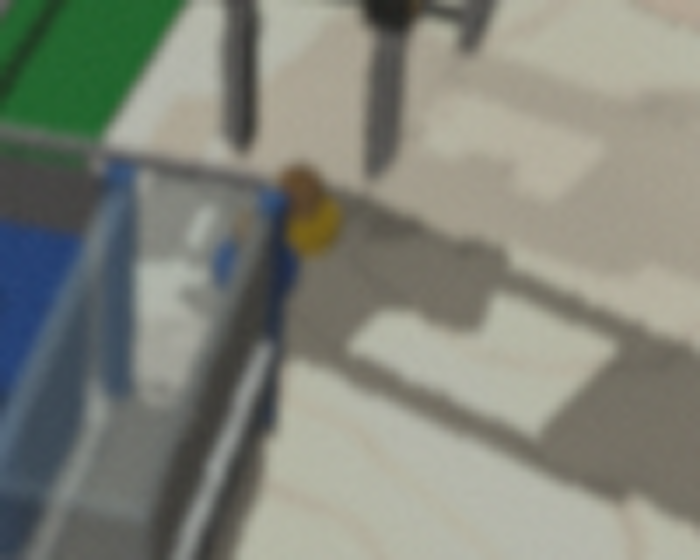

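Aligned; descend, grip, lift.

Request:
move_arm([
  [[0.6, 0, 0, 0.2, 0, 0, 0], [0.6, 0, 0, 0.4, 0, 0, 0], [0.6, 0, 0, 0.4, 0, 0, 0], [0.6, 0, 0, 0.4, 0, 0, 0]],
])

```text
time: 21.77
tool_pos: [0.4591, -0.0796, 0.2085]
ee_rot: [-3.14, -0.003, 1.571]
wrist_force: [0.2, 0.4, -0.5]
width: 0.0563
```

Request:
move_arm([
  [[0, 0, 0, 0, 0, 0, 0], [0, 0, 0, 0, 0, 0, 0], [0, 0, 0, 0, 0, 0, 0], [0, 0, 0, 0, 0, 0, 0], [0, 0, 0, 0, 0, 0, 0], [0, 0, 0, 0, 0, 0, 0], [0, 0, 0, 0, 0, 0, 0], [0, 0, 0, 0, 0, 0, 0]],
])

```text
time: 22.43
tool_pos: [0.4591, -0.0791, 0.2094]
ee_rot: [3.14, -0.002, 1.572]
wrist_force: [1.1, -0.6, 5.6]
width: 0.0376
```

Request:
move_arm([
  [[0, 0, 0, -0.2, 0, 0, 0], [0, 0, 0, -0.5, 0, 0, 0], [0, 0, 0, -0.8, 0, 0, 0], [0, 0, 0, -1, 0, 0, 0], [0, 0, 0, -1, 0, 0, 0]],
])

```text
time: 22.85
tool_pos: [0.4596, -0.0794, 0.3126]
ee_rot: [3.135, -0.0, 1.572]
wrist_force: [1.2, -0.1, -0.1]
width: 0.0376
```

```bash
python3 z.py side s23 270 390 150 250 6;python3 - <<'E'
from h import *
o=robot.get_obs();print(o['tool_pos'],o['ee_rot'],o['width'])
plan([((.459,-.06,.43),1.571),((.455,.355,.43),1.62),((.455,.355,.23),1.62)])
E
```

```text
[ 0.459  -0.0793  0.3098] [ 3.1387 -0.0017  1.5718] 0.037957760878289996
[0.162, 0.003, -1, 0.002, -0.001, 0] x3 rows  -> [ 0.459  -0.0632  0.4098]
[0.032, 0, -0.202, -0, -0, 0.001] x1 rows  -> [ 0.459 -0.06   0.43 ]
[1, -0.01, 0, -0, -0, -0.008] x3 rows  -> [0.458 0.04  0.43 ]
[1, 0.002, 0, -0, -0, -0.008] x3 rows  -> [0.457 0.14  0.43 ]
[1, 0.015, 0, -0, -0, -0.007] x3 rows  -> [0.4561 0.24   0.4301]
[1, 0.026, 0.001, -0, -0, -0.008] x3 rows  -> [0.4551 0.34   0.43  ]
[0.15, 0.006, -0, -0, -0, -0.001] x1 rows  -> [0.455 0.355 0.43 ]
[-0, 0, 1, -0, -0, 0] x3 rows  -> [0.455 0.355 0.33 ]
[-0, 0.001, 1, -0, -0, 0] x3 rows  -> [0.455 0.355 0.23 ]
```

View pics/s23.png

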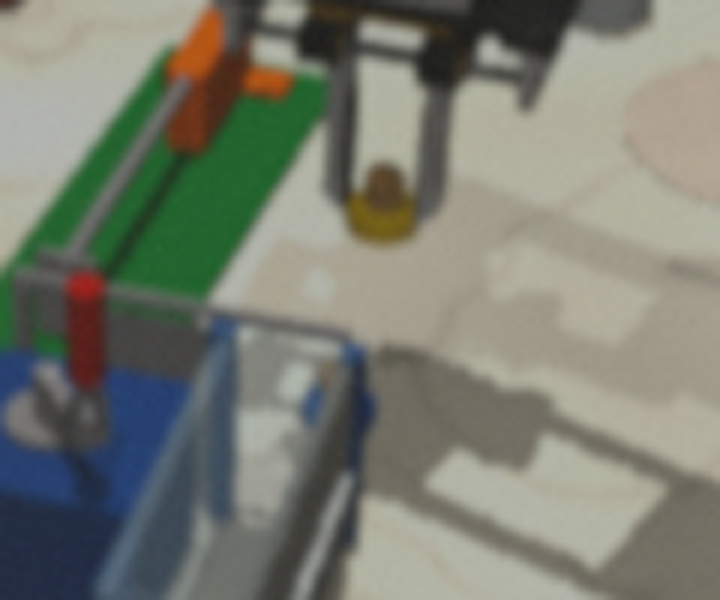

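Request:
move_arm([
  [[0, 0, 0, 0.3, 0, 0, 0], [0, 0, 0, 0.6, 0, 0, 0], [0, 0, 0, 0.85, 0, 0, 0], [0, 0, 0, 1, 0, 0, 0], [0, 0, 0, 1, 0, 0, 0], [0, 0, 0, 1, 0, 0, 0]],
])

```text
time: 23.4
tool_pos: [0.457, -0.0785, 0.2049]
ee_rot: [-3.134, -0.005, 1.572]
wrist_force: [0.6, 0.4, -0.6]
width: 0.0391
```

Request:
move_arm([
  [[0.6, 0, 0, 0, 0, 0, 0], [0.6, 0, 0, 0, 0, 0, 0], [0.6, 0, 0, 0, 0, 0, 0], [0.6, 0, 0, -0.09, 0, 0, 0], [0.6, 0, 0, -0.09, 0, 0, 0], [0.6, 0, 0, -0.09, 0, 0, 0]],
])

```text
time: 23.9
tool_pos: [0.4589, -0.0791, 0.2183]
ee_rot: [3.14, -0.002, 1.572]
wrist_force: [-0.6, -0.4, 0.6]
width: 0.0561
```

```bash
python3 z.py side s24 270 390 150 250 6;python3 - <<'E'
from h import *
o=robot.get_obs();print(o['tool_pos'],o['ee_rot'],o['width'])
E
```

```text
[ 0.4587 -0.079   0.2177] [ 3.1413 -0.0025  1.5717] 0.056120434054521384
```

View pics/s24.png

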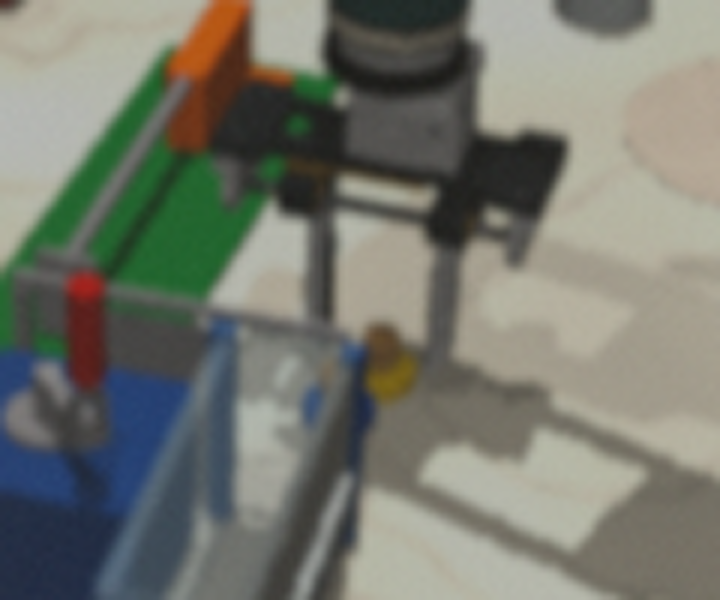

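Stamp stands between the fingers; close on the knob now.

Request:
move_arm([
  [[0, 0, 0, 0, 0, 0, 0], [0, 0, 0, 0, 0, 0, 0], [0, 0, 0, 0, 0, 0, 0], [0, 0, 0, 0, 0, 0, 0], [0, 0, 0, 0, 0, 0, 0], [0, 0, 0, 0, 0, 0, 0], [0, 0, 0, 0, 0, 0, 0], [0, 0, 0, 0, 0, 0, 0]],
])

```text
time: 24.62
tool_pos: [0.4583, -0.0789, 0.2167]
ee_rot: [-3.14, -0.003, 1.572]
wrist_force: [0.6, -0.0, -0.4]
width: 0.0215
```

Request:
move_arm([
  [[0, 0, 0, -0.2, 0, 0, 0], [0, 0, 0, -0.5, 0, 0, 0], [0, 0, 0, -0.8, 0, 0, 0], [0, 0, 0, -1, 0, 0, 0], [0, 0, 0, -1, 0, 0, 0]],
])

```text
time: 25.03
tool_pos: [0.4598, -0.0795, 0.322]
ee_rot: [3.133, -0.0, 1.572]
wrist_force: [0.3, 0.2, -0.4]
width: 0.0212
```

```bash
python3 z.py side s25 270 390 150 250 6;python3 - <<'E'
from h import *
o=robot.get_obs();print(o['tool_pos'],o['ee_rot'],o['width'])
plan([((.459,-.06,.43),1.571),((.455,.355,.43),1.62),((.455,.355,.23),1.62)])
E
```

```text
[ 0.4592 -0.0794  0.3192] [ 3.1377 -0.0014  1.5717] 0.021334324459763042
[0.176, 0.002, -1, 0.002, -0.001, 0] x3 rows  -> [ 0.459  -0.0619  0.4192]
[0.019, 0, -0.108, 0, 0, 0] x1 rows  -> [ 0.459 -0.06   0.43 ]
[1, -0.009, -0, 0, 0, -0.007] x3 rows  -> [0.458 0.04  0.43 ]
[1, 0.002, -0, 0, 0, -0.008] x3 rows  -> [0.457 0.14  0.43 ]
[1, 0.015, -0, 0, 0, -0.007] x3 rows  -> [0.456  0.24   0.4299]
[1, 0.026, -0.001, 0, 0, -0.008] x3 rows  -> [0.4551 0.34   0.43  ]
[0.15, 0.006, 0, 0, 0, -0.001] x1 rows  -> [0.455 0.355 0.43 ]
[0, -0.001, 1, 0, 0, 0] x3 rows  -> [0.455 0.355 0.33 ]
[0, -0, 1, 0, 0, 0] x3 rows  -> [0.455 0.355 0.23 ]
[0, -0, 0, 0, 0, 0] x1 rows  -> [0.455 0.355 0.23 ]
```

View pics/s25.png

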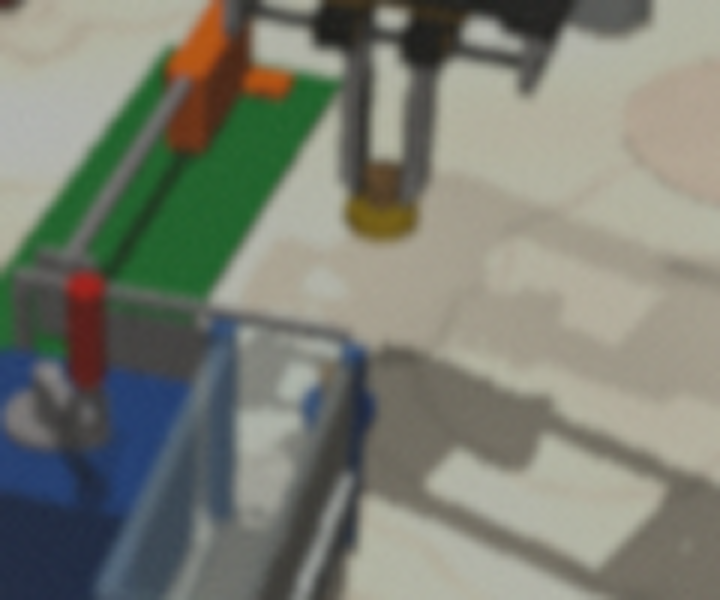

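Request:
move_arm([
  [[0, 0.1, 0, -0.35, 0, 0, 0], [0, 0.1, 0, -0.7, 0, 0, 0], [0, 0.1, 0, -1, 0, 0, 0], [0, 0.1, 0, -1, 0, 0, 0]],
])

```text
time: 25.42
tool_pos: [0.4593, -0.0695, 0.4216]
ee_rot: [3.135, -0.001, 1.572]
wrist_force: [0.9, 0.0, 0.4]
width: 0.0212
```

Request:
move_arm([
  [[0, 0.33, 0, -0.08, 0, 0, 0], [0, 0.66, 0.02, -0.08, 0, 0, 0], [0, 1, 0.04, -0.08, 0, 0, 0], [0, 1, 0.04, -0.08, 0, 0, 0]],
])

```text
time: 25.75
tool_pos: [0.4624, 0.0346, 0.4223]
ee_rot: [-3.136, -0.007, 1.578]
wrist_force: [-0.1, -0.9, -1.2]
width: 0.0213
```

Request:
move_arm([
  [[0, 0.33, 0.02, 0, 0, 0, 0], [0, 0.66, 0.04, 0, 0, 0, 0], [0, 1, 0.06, 0, 0, 0, 0], [0, 1, 0.06, 0, 0, 0, 0]],
])

```text
time: 26.08
tool_pos: [0.4683, 0.1343, 0.4223]
ee_rot: [-3.135, -0.005, 1.578]
wrist_force: [-0.9, -1.1, -1.4]
width: 0.021
```

Request:
move_arm([
  [[0, 0.33, 0.02, 0, 0, 0, 0], [0, 0.66, 0.04, 0, 0, 0, 0], [0, 1, 0.06, 0, 0, 0, 0], [0, 1, 0.06, 0, 0, 0, 0]],
])

```text
time: 26.42
tool_pos: [0.4744, 0.2339, 0.4225]
ee_rot: [-3.135, -0.004, 1.577]
wrist_force: [-0.7, -1.0, -0.9]
width: 0.0212
```

Request:
move_arm([
  [[0, 0.33, 0.02, 0, 0, 0, 0], [0, 0.66, 0.04, 0, 0, 0, 0], [0, 1, 0.06, 0, 0, 0, 0], [0, 1, 0.06, 0, 0, 0, 0]],
])

```text
time: 26.75
tool_pos: [0.4806, 0.3337, 0.4225]
ee_rot: [-3.136, -0.003, 1.576]
wrist_force: [-0.6, -0.4, -0.8]
width: 0.0211
```

```bash
python3 z.py side s26 220 400 190 340 4;python3 - <<'E'
from h import *
o=robot.get_obs();print(o['tool_pos'],o['ee_rot'],o['width'])
plan([((.481,.385,.40),1.571),((.481,.385,.229),1.571)])
E
```

```text
[0.4807 0.3317 0.4228] [-3.1358 -0.0004  1.5746] 0.021226884523123244
[0.533, 0.007, 0.228, -0.004, -0, 0.002] x2 rows  -> [0.481 0.385 0.4  ]
[-0, -0.001, 1, 0, -0, 0] x3 rows  -> [0.481 0.385 0.3  ]
[-0, -0, 0.71, 0, -0, 0] x3 rows  -> [0.481 0.385 0.229]
```

View pics/s26.png

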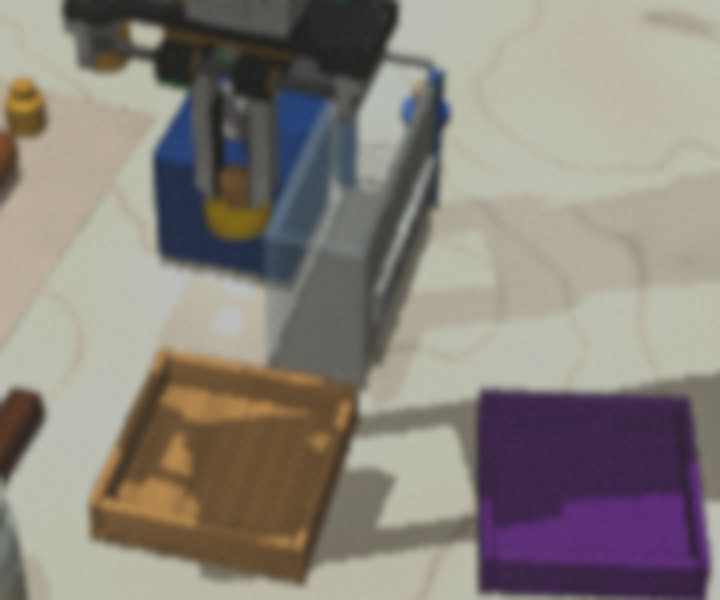

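Request:
move_arm([
  [[0, 0.53, 0, 0.23, -0.004, 0, 0], [0, 0.53, 0, 0.23, -0.004, 0, 0], [0, 0.53, 0, 0.5, -0.004, 0, 0], [0, 0.53, 0, 0.8, -0.004, 0, 0], [0, 0.53, 0, 1, -0.004, 0, 0], [0, 0.53, 0, 1, -0.004, 0, 0], [0, 0.53, 0, 1, -0.004, 0, 0]],
])

```text
time: 27.38
tool_pos: [0.4802, 0.3823, 0.3239]
ee_rot: [3.141, 0.0, 1.571]
wrist_force: [-0.7, 0.1, 0.4]
width: 0.0209
```

Run:
```python
from h import *
o=robot.get_obs();print(o['tool_pos'],o['ee_rot'],o['width'])
plan([((.481,.385,.227),1.571)])
```

```text
[0.4802 0.3823 0.3239] [3.141  0.0004 1.5706] 0.02085867960439096
[0.028, 0.007, 0.969, 0, 0, -0] x3 rows  -> [0.481 0.385 0.227]
```

Request:
move_arm([
  [[0, 0.03, 0, 0.35, 0, 0, 0], [0, 0.03, 0, 0.7, 0, 0, 0], [0, 0.03, 0, 0.9, 0, 0, 0], [0, 0.03, 0, 0.97, 0, 0, 0], [0, 0.03, 0, 0.97, 0, 0, 0], [0, 0.03, 0, 0.97, 0, 0, 0]],
])

```text
time: 27.88
tool_pos: [0.4815, 0.3871, 0.2315]
ee_rot: [3.134, -0.005, 1.571]
wrist_force: [-0.2, 0.0, -0.4]
width: 0.0208
```

Request:
move_arm([
  [[0.45, 0, 0, 0, 0, 0, 0], [0.45, 0, 0, 0, 0, 0, 0], [0.45, 0, 0, 0, 0, 0, 0], [0.45, 0, 0, 0, 0, 0, 0], [0.45, 0, 0, -0.2, 0, 0, 0], [0.45, 0, 0, -0.5, 0, 0, 0], [0.45, 0, 0, -1, 0, 0, 0], [0.45, 0, 0, -1, 0, 0, 0]],
])

```text
time: 28.55
tool_pos: [0.481, 0.3875, 0.3376]
ee_rot: [3.126, -0.01, 1.572]
wrist_force: [0.8, 0.3, 1.8]
width: 0.0418
```

```bash
python3 z.py side s27 220 400 190 340 4;python3 - <<'E'
from h import *
o=robot.get_obs();print(o['tool_pos'],o['ee_rot'],o['width'])
plan([((.481,.385,.42),1.571),((.468,-.04,.42),1.571)])
E
```

```text
[0.4811 0.3875 0.3374] [ 3.1253 -0.0108  1.5719] 0.04211986648952853
[-0.016, 0.013, -0.826, 0.01, -0.007, 0] x3 rows  -> [0.481 0.385 0.42 ]
[-1, -0.032, 0, 0, 0, 0] x3 rows  -> [0.4779 0.285  0.42  ]
[-1, -0.032, 0, 0, 0, 0] x3 rows  -> [0.4748 0.185  0.42  ]
[-1, -0.031, 0, 0, 0, 0] x3 rows  -> [0.4718 0.085  0.42  ]
[-1, -0.032, 0, 0, 0, 0] x3 rows  -> [ 0.4687 -0.015   0.42  ]
[-0.25, -0.007, 0, 0, 0, 0] x1 rows  -> [ 0.468 -0.04   0.42 ]
```

View pics/s27.png

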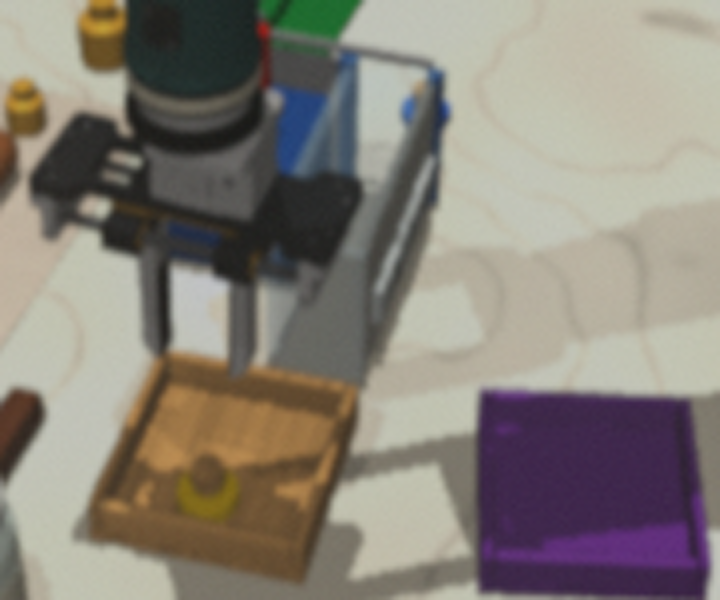

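Request:
move_arm([
  [[0.6, 0, 0, -0.4, 0.01, -0.007, 0], [0.6, 0, 0, -0.83, 0.01, -0.007, 0], [0.6, 0, 0, -0.83, 0.01, -0.007, 0], [0.6, 0, 0, -0.83, 0.01, -0.007, 0]],
])

```text
time: 28.93
tool_pos: [0.4799, 0.3867, 0.4155]
ee_rot: [-3.136, 0.004, 1.572]
wrist_force: [0.2, -0.0, -0.8]
width: 0.0563
```

Request:
move_arm([
  [[0.6, -0.33, 0, 0, 0, 0, 0], [0.6, -0.66, 0, 0, 0, 0, 0], [0.6, -1, -0.03, 0, 0, 0, 0], [0.6, -1, -0.03, 0, 0, 0, 0]],
])

```text
time: 29.27
tool_pos: [0.4766, 0.2824, 0.4105]
ee_rot: [-3.127, 0.013, 1.567]
wrist_force: [0.1, -0.0, -0.3]
width: 0.0561
```

Request:
move_arm([
  [[0.6, -0.33, 0, 0, 0, 0, 0], [0.6, -0.66, 0, 0, 0, 0, 0], [0.6, -1, -0.03, 0, 0, 0, 0], [0.6, -1, -0.03, 0, 0, 0, 0]],
])

```text
time: 29.6
tool_pos: [0.4737, 0.1828, 0.4119]
ee_rot: [-3.128, 0.011, 1.567]
wrist_force: [0.3, 0.2, -0.7]
width: 0.0565
```

Request:
move_arm([
  [[0.6, -0.33, 0, 0, 0, 0, 0], [0.6, -0.66, 0, 0, 0, 0, 0], [0.6, -1, -0.03, 0, 0, 0, 0], [0.6, -1, -0.03, 0, 0, 0, 0]],
])

```text
time: 29.93
tool_pos: [0.471, 0.0831, 0.4129]
ee_rot: [-3.128, 0.011, 1.566]
wrist_force: [0.2, 0.4, 0.7]
width: 0.056
```

```bash
python3 z.py top t28 180 450 130 240 2.96;python3 - <<'E'
from h import *
o=robot.get_obs();print(o['tool_pos'],o['ee_rot'],o['width'])
p=np.load('pics/t28.npz')['p']
m=roi(mask(p,(105,120,60),(125,255,255)),322,400,195,225);cs,_=cv2.findContours(m,cv2.RETR_EXTERNAL,cv2.CHAIN_APPROX_NONE)
if cs:
    c=max(cs,key=cv2.contourArea);(u,v),r=cv2.minEnclosingCircle(c);print(u,v,r,onz('top',u,v,.010))
plan([((.468,-.04,.30),1.571),((.468,-.04,.217),1.571)])
E
```

```text
[0.4711 0.0849 0.413 ] [-3.1281  0.008   1.5675] 0.056347912318296466
336.5 208.5 5.700977325439453 [ 0.4687 -0.0394  0.01  ]
[-1, -0.009, 0.919, -0.007, 0.004, -0.002] x4 rows  -> [ 0.4686 -0.0158  0.3219]
[-0.242, -0.006, 0.219, -0.002, 0.001, -0] x1 rows  -> [ 0.468 -0.04   0.3  ]
[0, -0, 0.83, 0, 0, -0] x3 rows  -> [ 0.468 -0.04   0.217]
```

View pics/t28.png

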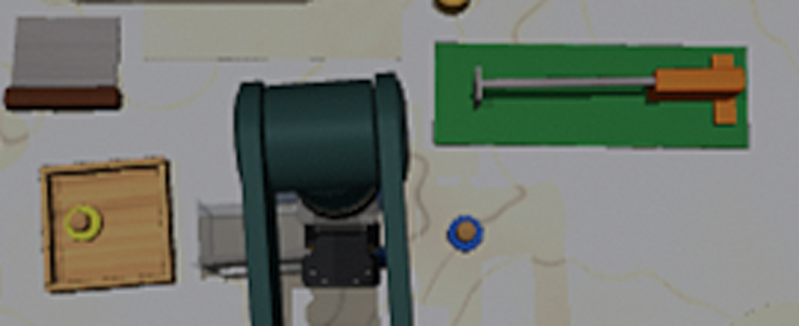

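Request:
move_arm([
  [[0.6, -0.33, -0.01, 0, -0.007, 0.004, 0], [0.6, -0.66, -0.01, 0, -0.007, 0.004, 0], [0.6, -1, -0.02, 0, -0.007, 0.004, 0], [0.6, -1, -0.02, 0, -0.007, 0.004, 0]],
])

```text
time: 30.32
tool_pos: [0.4695, -0.0162, 0.4141]
ee_rot: [-3.14, 0.004, 1.567]
wrist_force: [1.3, 0.9, -0.3]
width: 0.0561
```

Request:
move_arm([
  [[0.6, -0.24, 0, 0, 0, 0, 0], [0.6, -0.24, 0, 0.3, 0, 0, 0], [0.6, -0.24, 0, 0.6, 0, 0, 0], [0.6, -0.24, 0, 1, 0, 0, 0], [0.6, -0.24, 0, 1, 0, 0, 0], [0.6, -0.24, 0, 1, 0, 0, 0]],
])

```text
time: 30.82
tool_pos: [0.4684, -0.0362, 0.3122]
ee_rot: [-3.134, -0.001, 1.573]
wrist_force: [0.3, -0.4, 0.9]
width: 0.0565
```

Run:
```python
from h import *
o=robot.get_obs();print(o['tool_pos'],o['ee_rot'],o['width'])
plan([((.468,-.04,.217),1.571)])
```

```text
[ 0.4684 -0.0362  0.3122] [-3.1335 -0.0007  1.5731] 0.056540366321167095
[-0.039, 0.004, 0.952, -0.005, -0, 0.001] x3 rows  -> [ 0.468 -0.04   0.217]
```

Request:
move_arm([
  [[0.6, -0.04, 0, 0.35, -0.005, 0, 0], [0.6, -0.04, 0, 0.7, -0.005, 0, 0], [0.6, -0.04, 0, 0.95, -0.005, 0, 0], [0.6, -0.04, 0, 0.95, -0.005, 0, 0], [0.6, -0.04, 0, 0.95, -0.005, 0, 0], [0.6, -0.04, 0, 0.95, -0.005, 0, 0]],
])

```text
time: 31.32
tool_pos: [0.4711, -0.0417, 0.2241]
ee_rot: [3.128, 0.003, 1.572]
wrist_force: [0.2, 0.3, 0.3]
width: 0.0559
```

Request:
move_arm([
  [[0, 0, 0, 0, 0, 0, 0], [0, 0, 0, 0, 0, 0, 0], [0, 0, 0, 0, 0, 0, 0], [0, 0, 0, 0, 0, 0, 0], [0, 0, 0, 0, 0, 0, 0], [0, 0, 0, 0, 0, 0, 0], [0, 0, 0, 0, 0, 0, 0], [0, 0, 0, 0, 0, 0, 0]],
])

```text
time: 31.98
tool_pos: [0.4692, -0.0419, 0.2208]
ee_rot: [3.134, 0.002, 1.572]
wrist_force: [-0.9, 0.4, 2.8]
width: 0.0208
```

Request:
move_arm([
  [[0, 0, 0, -0.2, 0, 0, 0], [0, 0, 0, -0.5, 0, 0, 0], [0, 0, 0, -0.8, 0, 0, 0], [0, 0, 0, -1, 0, 0, 0], [0, 0, 0, -1, 0, 0, 0]],
])

```text
time: 32.4
tool_pos: [0.4695, -0.0419, 0.3255]
ee_rot: [3.124, 0.004, 1.572]
wrist_force: [0.1, -0.1, 0.2]
width: 0.0209
```

Request:
move_arm([
  [[0, 0, 0, -0.3, 0, 0, 0], [0, 0, 0, -0.6, 0, 0, 0], [0, 0, 0, -1, 0, 0, 0], [0, 0, 0, -1, 0, 0, 0], [0, 0, 0, -1, 0, 0, 0]],
])

```text
time: 32.82
tool_pos: [0.4679, -0.0415, 0.4217]
ee_rot: [3.13, 0.002, 1.572]
wrist_force: [-0.3, 0.3, -1.0]
width: 0.0209
```

```bash
python3 z.py side s29 220 400 130 280 4;python3 - <<'E'
from h import *
o=robot.get_obs();print(o['tool_pos'],o['ee_rot'],o['width'])
plan([((.481,.335,.42),1.571),((.481,.335,.228),1.571)])
E
```

```text
[ 0.4676 -0.0415  0.4194] [3.1347 0.0015 1.5717] 0.020840073458951225
[1, 0.036, -0.003, 0.001, 0, 0] x3 rows  -> [0.4711 0.0585 0.4196]
[1, 0.037, -0.003, 0.001, 0, 0] x3 rows  -> [0.4747 0.1585 0.4197]
[1, 0.036, -0.003, 0.001, 0.001, 0] x3 rows  -> [0.4782 0.2585 0.4199]
[0.765, 0.028, -0.001, 0.001, -0, 0] x3 rows  -> [0.481 0.335 0.42 ]
[-0, -0.001, 1, 0, -0, 0] x3 rows  -> [0.4809 0.335  0.32  ]
[-0, -0, 0.92, 0, -0, 0] x3 rows  -> [0.481 0.335 0.228]
```

View pics/s29.png

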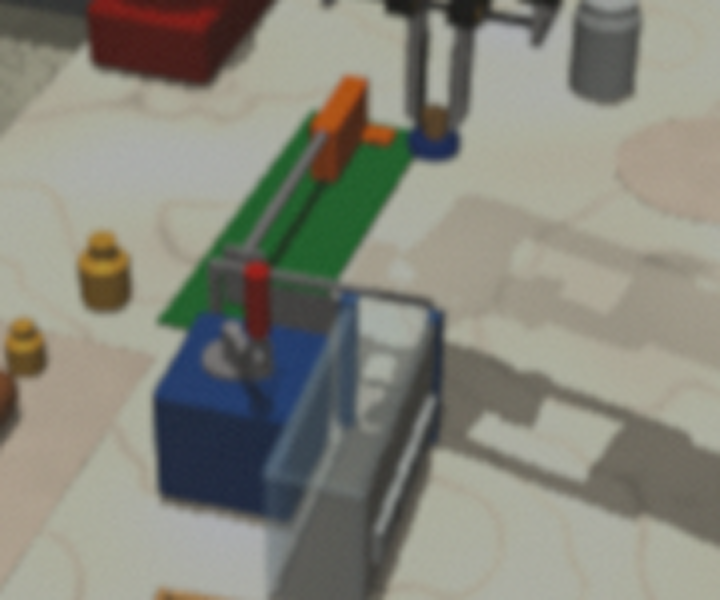

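Request:
move_arm([
  [[0, 0.33, 0, 0, 0, 0, 0], [0, 0.66, 0.02, 0, 0, 0, 0], [0, 1, 0.04, 0, 0, 0, 0], [0, 1, 0.04, 0, 0, 0, 0]],
])

```text
time: 33.2
tool_pos: [0.4711, 0.0626, 0.4167]
ee_rot: [3.14, -0.002, 1.578]
wrist_force: [-0.6, -0.3, 0.3]
width: 0.0209
```

Request:
move_arm([
  [[0, 0.33, 0, 0, 0, 0, 0], [0, 0.66, 0.02, 0, 0, 0, 0], [0, 1, 0.04, 0, 0, 0, 0], [0, 1, 0.04, 0, 0, 0, 0]],
])

```text
time: 33.53
tool_pos: [0.475, 0.1624, 0.4166]
ee_rot: [3.14, -0.0, 1.578]
wrist_force: [-1.3, -1.3, -0.7]
width: 0.0209
```

Request:
move_arm([
  [[0, 0.33, 0, 0, 0, 0, 0], [0, 0.66, 0.02, 0, 0, 0, 0], [0, 1, 0.04, 0, 0, 0, 0], [0, 1, 0.04, 0, 0, 0, 0]],
])

```text
time: 33.87
tool_pos: [0.4791, 0.262, 0.4164]
ee_rot: [3.139, 0.001, 1.577]
wrist_force: [0.2, -0.6, -0.5]
width: 0.0214
```

Request:
move_arm([
  [[0, 0.33, 0, 0, 0, 0, 0], [0, 0.6, 0.02, 0, 0, 0, 0], [0, 0.77, 0.03, 0, 0, 0, 0], [0, 0.77, 0.03, 0, 0, 0, 0], [0, 0.77, 0.03, 0, 0, 0, 0]],
])

```text
time: 34.28
tool_pos: [0.4825, 0.335, 0.4174]
ee_rot: [3.137, 0.005, 1.572]
wrist_force: [-0.0, 0.2, -1.2]
width: 0.0215
```

```bash
python3 z.py side s30 220 400 190 340 4;python3 - <<'E'
from h import *
o=robot.get_obs();print(o['tool_pos'],o['ee_rot'],o['width'])
plan([((.481,.335,.40),1.571),((.481,.335,.231),1.571)])
E
```

```text
[0.4826 0.3345 0.4181] [3.1365 0.0045 1.5711] 0.02116863013561142
[0.006, -0.016, 0.181, 0.003, 0.003, 0] x1 rows  -> [0.481 0.335 0.4  ]
[-0, -0.001, 1, 0, -0, 0] x3 rows  -> [0.481 0.335 0.3  ]
[-0, -0, 0.69, 0, -0, 0] x2 rows  -> [0.481 0.335 0.231]
```

View pics/s30.png

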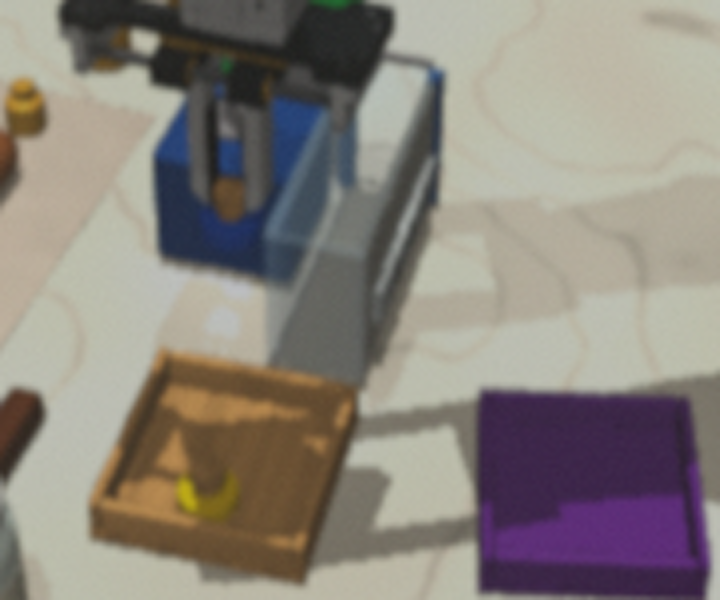

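Request:
move_arm([
  [[0, 0, 0, 0.35, 0, 0, 0], [0, 0, 0, 0.7, 0, 0, 0], [0, 0, 0, 1, 0, 0, 0], [0, 0, 0, 1, 0, 0, 0], [0, 0, 0, 1, 0, 0, 0]],
])

```text
time: 34.75
tool_pos: [0.4828, 0.3337, 0.3179]
ee_rot: [3.138, 0.005, 1.57]
wrist_force: [-0.2, -0.1, 0.4]
width: 0.0209
```

Run:
```python
from h import *
plan([((.481,.335,.229),1.571)])
```

```text
[0.018, -0.021, 0.889, 0.002, 0.003, -0.001] x3 rows  -> [0.481 0.335 0.229]
```

Request:
move_arm([
  [[0, 0, 0, 0.35, 0, 0, 0], [0, 0, 0, 0.7, 0, 0, 0], [0, 0, 0, 0.89, 0, 0, 0], [0, 0, 0, 0.89, 0, 0, 0], [0, 0, 0, 0.89, 0, 0, 0], [0, 0, 0, 0.89, 0, 0, 0]],
])

```text
time: 35.25
tool_pos: [0.485, 0.3355, 0.2347]
ee_rot: [3.128, -0.001, 1.571]
wrist_force: [-0.3, -0.7, -0.4]
width: 0.0209
```

Request:
move_arm([
  [[0.45, 0, 0, 0, 0, 0, 0], [0.45, 0, 0, 0, 0, 0, 0], [0.45, 0, 0, 0, 0, 0, 0], [0.45, 0, 0, 0, 0, 0, 0], [0.45, 0, 0, -0.2, 0, 0, 0], [0.45, 0, 0, -0.5, 0, 0, 0], [0.45, 0, 0, -1, 0, 0, 0], [0.45, 0, 0, -1, 0, 0, 0]],
])

```text
time: 35.92
tool_pos: [0.4839, 0.336, 0.339]
ee_rot: [3.123, -0.005, 1.572]
wrist_force: [-0.1, 0.8, 1.6]
width: 0.0427
```

Request:
move_arm([
  [[0.5, 0, 0, -0.35, 0, 0, 0], [0.5, 0, 0, -0.7, 0, 0, 0], [0.5, 0, 0, -1, 0, 0, 0], [0.5, 0, 0, -1, 0, 0, 0]],
])

```text
time: 36.25
tool_pos: [0.4822, 0.3357, 0.4398]
ee_rot: [3.121, -0.006, 1.572]
wrist_force: [0.4, 0.5, 0.7]
width: 0.0468
```

```bash
python3 z.py side s31 220 400 190 340 4;python3 - <<'E'
from h import *
o=robot.get_obs();print(o['tool_pos'],o['ee_rot'],o['width'])
L=np.load('pics/s31.npz')
p,d=L['p'],L['d']
m=roi(mask(p,(0,150,40),(8,255,255))|mask(p,(172,150,40),(180,255,255)),255,300,180,230)
v,u=np.nonzero(m);P=cloud('side',d)[m>0];print(len(v), u.min(),u.max(),v.min(),v.max(),np.median(P,0))
E
```

```text
[0.4822 0.3357 0.4362] [ 3.125  -0.0033  1.5718] 0.04675114547684576
10 281 283 197 212 [0.5328 0.1762 0.2125]
```

View pics/s31.png

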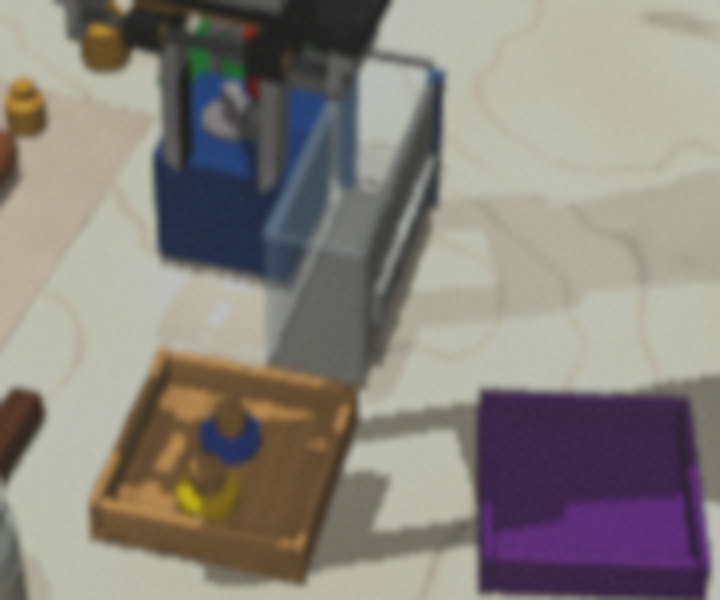

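Run:
```python
from h import *
plan([((.5305,.168,.445),1.62),((.5305,.168,.3745),1.62)])
```

```text
[-1, 0.288, -0.051, 0.006, -0.001, -0.018] x3 rows  -> [0.511  0.2357 0.4415]
[-0.682, 0.175, -0.035, 0.005, -0.001, -0.013] x3 rows  -> [0.5305 0.168  0.445 ]
[-0, 0.001, 0.705, -0, 0, 0] x3 rows  -> [0.5305 0.168  0.3745]
```

Request:
move_arm([
  [[0.5, -0.3, 0.08, -0.09, 0.006, 0, -0.018], [0.5, -0.66, 0.18, -0.09, 0.006, 0, -0.018], [0.5, -1, 0.29, -0.09, 0.006, 0, -0.018], [0.5, -1, 0.29, -0.09, 0.006, 0, -0.018]],
])

```text
time: 36.63
tool_pos: [0.5126, 0.231, 0.4386]
ee_rot: [-3.138, 0.006, 1.593]
wrist_force: [0.3, 0.5, -0.6]
width: 0.0469
```

Request:
move_arm([
  [[0.5, -0.3, 0.09, 0, 0.005, 0, -0.013], [0.5, -0.6, 0.17, 0, 0.005, 0, -0.013], [0.5, -0.68, 0.175, 0, 0.005, 0, -0.013], [0.5, -0.68, 0.175, 0, 0.005, 0, -0.013], [0.5, -0.68, 0.175, 0, 0.005, 0, -0.013]],
])

```text
time: 37.05
tool_pos: [0.5305, 0.1685, 0.4393]
ee_rot: [-3.13, 0.001, 1.62]
wrist_force: [-0.2, -0.1, 0.9]
width: 0.047
```

```bash
python3 z.py side s32 220 380 150 270 4;python3 - <<'E'
from h import *
o=robot.get_obs();print(o['tool_pos'],o['ee_rot'],o['width'])
plan([((.5305,.168,.3745),1.62)])
E
```

```text
[0.5304 0.169  0.4396] [-3.1305  0.0009  1.6211] 0.046834626940355735
[-0.01, 0.008, 0.651, -0.007, 0.001, 0.001] x2 rows  -> [0.5305 0.168  0.3745]
```

View pics/s32.png

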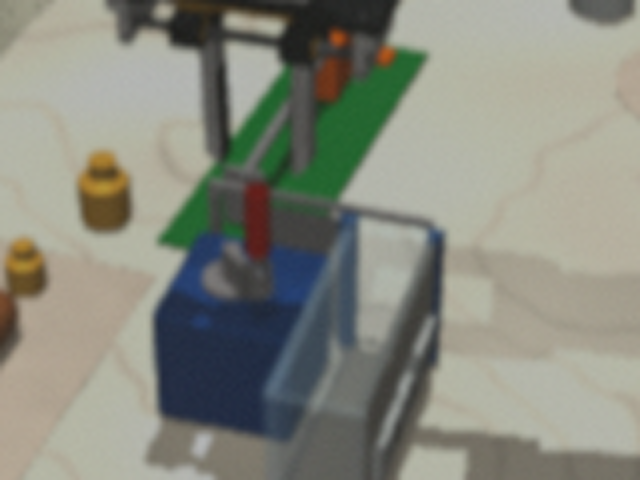

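Request:
move_arm([
  [[0.5, 0, 0, 0.3, -0.007, 0, 0], [0.5, 0, 0, 0.65, -0.007, 0, 0], [0.5, 0, 0, 0.65, -0.007, 0, 0], [0.5, 0, 0, 0.65, -0.007, 0, 0]],
])

```text
time: 37.43
tool_pos: [0.5291, 0.1691, 0.3728]
ee_rot: [-3.136, 0.002, 1.622]
wrist_force: [-1.0, 0.6, 0.6]
width: 0.0476
```

Request:
move_arm([
  [[0, 0, 0, 0, 0, 0, 0], [0, 0, 0, 0, 0, 0, 0], [0, 0, 0, 0, 0, 0, 0], [0, 0, 0, 0, 0, 0, 0], [0, 0, 0, 0, 0, 0, 0], [0, 0, 0, 0, 0, 0, 0]],
])

```text
time: 37.93
tool_pos: [0.5308, 0.168, 0.3774]
ee_rot: [3.135, 0.001, 1.62]
wrist_force: [3.0, 0.0, 3.0]
width: 0.0176
```

Run:
```python
from circ import *
o=robot.get_obs();print(o['tool_pos'],o['ee_rot'],o['width'],o['wrist_force'])
ph=np.linspace(7.04,.07,22)[1:]
circ((.565,.131),.0505,ph,1.62,(.530,.1675,.3748),(7,7,7))
```

```text
[0.5308 0.168  0.3774] [3.1345 0.0008 1.6201] 0.0176122274836272 [2.9639 0.0209 2.9962]
[[[0, 0.088, 0.146, 0, 0, 0, 0], [0, 0.123, 0.31, 0, 0, 0, 0], [0, 0.102, 0.475, 0, 0, 0, 0], [0, 0.029, 0.625, 0, 0, 0, 0], [0, -0.089, 0.743, 0, 0, 0, 0], [0, -0.239, 0.816, 0, 0, 0, 0], [0, -0.404, 0.836, 0, 0, 0, 0]]] -> [0.6155 0.1313 0.3748] 0.836
[[[0, -0.164, -0.035, 0, 0, 0, 0], [0, -0.306, -0.121, 0, 0, 0, 0], [0, -0.413, -0.249, 0, 0, 0, 0], [0, -0.473, -0.405, 0, 0, 0, 0], [0, -0.478, -0.572, 0, 0, 0, 0], [0, -0.429, -0.731, 0, 0, 0, 0], [0, -0.331, -0.866, 0, 0, 0, 0]]] -> [0.5306 0.0939 0.3748] 0.866
[[[0, 0.137, -0.095, 0, 0, 0, 0], [0, 0.298, -0.14, 0, 0, 0, 0], [0, 0.465, -0.131, 0, 0, 0, 0], [0, 0.619, -0.068, 0, 0, 0, 0], [0, 0.744, 0.042, 0, 0, 0, 0], [0, 0.827, 0.187, 0, 0, 0, 0], [0, 0.858, 0.351, 0, 0, 0, 0]]] -> [0.5615 0.1814 0.3748] 0.858
```

Request:
move_arm([
  [[0, 0.088, 0.146, 0, 0, 0, 0], [0, 0.123, 0.31, 0, 0, 0, 0], [0, 0.102, 0.475, 0, 0, 0, 0], [0, 0.029, 0.625, 0, 0, 0, 0], [0, -0.089, 0.743, 0, 0, 0, 0], [0, -0.239, 0.816, 0, 0, 0, 0], [0, -0.404, 0.836, 0, 0, 0, 0]],
])

```text
time: 38.52
tool_pos: [0.6163, 0.1328, 0.3774]
ee_rot: [3.138, -0.003, 1.622]
wrist_force: [-1.0, 4.0, 4.2]
width: 0.0172
```

Request:
move_arm([
  [[0, -0.164, -0.035, 0, 0, 0, 0], [0, -0.306, -0.121, 0, 0, 0, 0], [0, -0.413, -0.249, 0, 0, 0, 0], [0, -0.473, -0.405, 0, 0, 0, 0], [0, -0.478, -0.572, 0, 0, 0, 0], [0, -0.429, -0.731, 0, 0, 0, 0], [0, -0.331, -0.866, 0, 0, 0, 0]],
])

```text
time: 39.1
tool_pos: [0.5311, 0.0943, 0.3774]
ee_rot: [3.132, -0.0, 1.619]
wrist_force: [8.9, 3.0, 1.2]
width: 0.0172
```

```bash
python3 z.py side s33 220 380 150 270 4
```

```text
(no output)
```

View pics/s33.png

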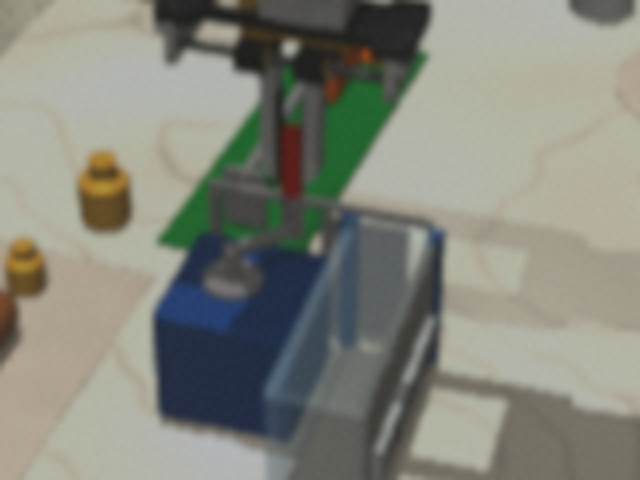

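Request:
move_arm([
  [[0, 0.137, -0.095, 0, 0, 0, 0], [0, 0.298, -0.14, 0, 0, 0, 0], [0, 0.465, -0.131, 0, 0, 0, 0], [0, 0.619, -0.068, 0, 0, 0, 0], [0, 0.744, 0.042, 0, 0, 0, 0], [0, 0.827, 0.187, 0, 0, 0, 0], [0, 0.858, 0.351, 0, 0, 0, 0], [0, 0.858, 0.351, 0, 0, 0, 0]],
])

```text
time: 39.82
tool_pos: [0.5631, 0.1822, 0.3774]
ee_rot: [3.137, 0.002, 1.62]
wrist_force: [1.4, -0.3, 4.1]
width: 0.0174
```

```bash
python3 z.py side s34 220 380 150 270 4;python3 - <<'E'
from h import *
o=robot.get_obs();print(o['tool_pos'],o['ee_rot'],o['width'],o['wrist_force'])
E
```

```text
[0.5628 0.182  0.3774] [3.1359 0.0015 1.6202] 0.017254525524128348 [2.4324 0.6644 2.7417]
```

View pics/s34.png

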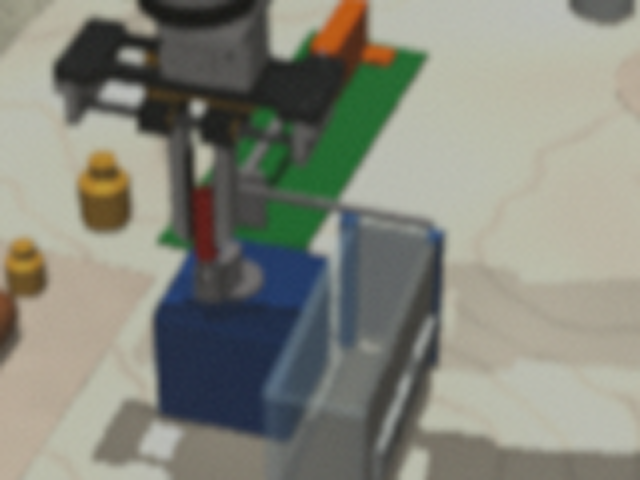

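Request:
move_arm([
  [[0, -0.098, 0, 0.01, 0, 0, 0], [0, -0.191, 0, 0.041, 0, 0, 0], [0, -0.276, 0, 0.09, 0, 0, 0], [0, -0.349, 0, 0.156, 0, 0, 0], [0, -0.407, 0, 0.235, 0, 0, 0], [0, -0.442, 0, 0.309, 0, 0, 0], [0, -0.463, 0, 0.388, 0, 0, 0], [0, -0.463, 0, 0.388, 0, 0, 0]],
])

```text
time: 40.53
tool_pos: [0.565, 0.1331, 0.3388]
ee_rot: [3.133, 0.007, 1.618]
wrist_force: [4.8, -6.9, 5.4]
width: 0.0172
```

```bash
python3 z.py side s35 220 380 150 270 4;python3 - <<'E'
from h import *
o=robot.get_obs();print(o['tool_pos'],o['ee_rot'],o['width'],o['wrist_force'])
E
```

```text
[0.565  0.1332 0.3391] [3.1334 0.0066 1.6178] 0.016895083695982024 [ 3.9871 -6.1812  5.0506]
```

View pics/s35.png

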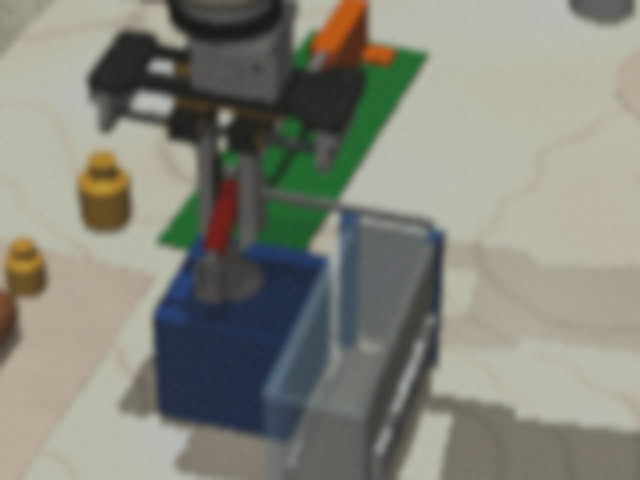

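Request:
move_arm([
  [[0.45, 0, 0, 0, 0, 0, 0], [0.45, 0, 0, 0, 0, 0, 0], [0.45, 0, 0, 0, 0, 0, 0], [0.45, 0, 0, 0, 0, 0, 0], [0.45, 0, 0, -0.3, 0, 0, 0], [0.45, 0, 0, -0.7, 0, 0, 0], [0.45, 0, 0, -0.7, 0, 0, 0]],
])

```text
time: 41.17
tool_pos: [0.5641, 0.1361, 0.4149]
ee_rot: [3.128, 0.0, 1.621]
wrist_force: [1.1, 0.6, 1.5]
width: 0.0426
```

```bash
python3 z.py side s36 220 380 150 270 4;python3 z.py top t36 230 350 140 230 5
python3 - <<'E'
from h import *
o=robot.get_obs();print(o['tool_pos'],o['ee_rot'],o['width'],o['wrist_force'])
E
python3 redm.py s36 255 300 180 225
```

```text
[0.5637 0.136  0.409 ] [3.1359 0.001  1.6209] 0.04214587236626397 [ 0.8477 -0.8075  0.0351]
81
195 276 277 [0.5699 0.1296 0.1851]
196 276 279 [0.5654 0.1313 0.1833]
197 275 279 [0.5678 0.1336 0.1813]
198 275 279 [0.5649 0.1386 0.1818]
199 275 279 [0.564  0.1398 0.1798]
200 274 278 [0.5655 0.1449 0.179 ]
201 274 278 [0.5651 0.1462 0.1769]
202 274 278 [0.563  0.1509 0.1772]
203 273 278 [0.5649 0.1513 0.1735]
204 273 277 [0.5646 0.1542 0.1716]
205 273 277 [0.5636 0.1577 0.1716]
206 273 277 [0.5623 0.1585 0.1686]
207 272 276 [0.564  0.1638 0.1682]
208 272 276 [0.5641 0.1629 0.1653]
209 272 276 [0.5608 0.1663 0.1656]
210 272 276 [0.5632 0.1684 0.1619]
211 272 275 [0.5616 0.1733 0.1624]
```

View pics/s36.png

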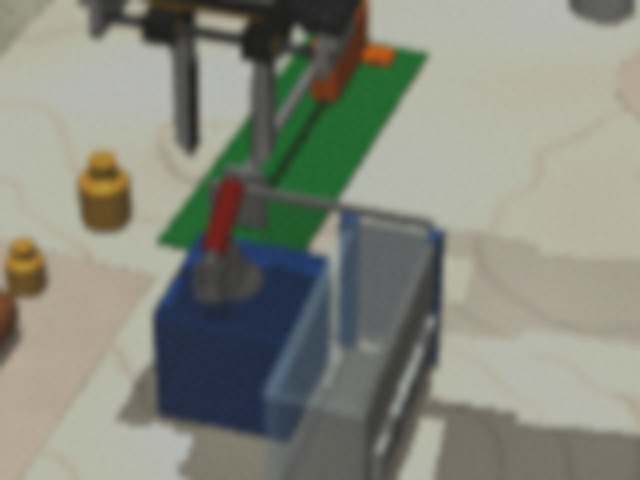

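View pics/t36.png

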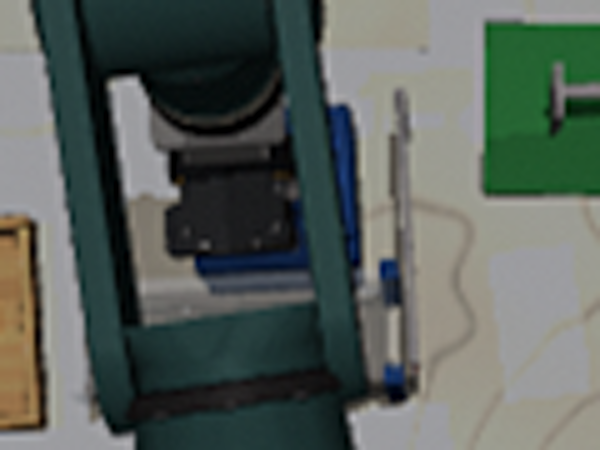

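Run:
```python
from h import *
plan([((.5660,.126,.415),1.62),((.566,.126,.362),1.62)])
```

```text
[-0.101, 0.018, -0.059, 0.004, 0.001, 0.001] x1 rows  -> [0.566 0.126 0.415]
[-0, 0, 0.53, -0, -0, -0] x2 rows  -> [0.566 0.126 0.362]
```

Request:
move_arm([
  [[0, -0.1, 0.02, -0.06, 0, 0, 0], [0, -0.1, 0.02, -0.06, 0, 0, 0], [0, -0.1, 0.02, -0.06, 0, 0, 0], [0, -0.1, 0.02, -0.06, 0, 0, 0], [0, -0.1, 0.02, -0.06, 0, 0, 0], [0, -0.1, 0.02, -0.06, 0, 0, 0], [0, -0.1, 0.02, -0.06, 0, 0, 0]],
])

```text
time: 41.85
tool_pos: [0.5662, 0.1259, 0.4124]
ee_rot: [3.141, 0.002, 1.62]
wrist_force: [-0.9, -1.2, -0.1]
width: 0.0011
```

```bash
python3 z.py side s37 220 380 150 270 4;python3 - <<'E'
from h import *
o=robot.get_obs();print(o['tool_pos'],o['width'])
plan([((.566,.126,.362),1.62)])
E
```

```text
[0.5662 0.1259 0.4125] 0.00015546322419083435
[0.002, -0.002, 0.505, 0.001, 0.001, 0] x2 rows  -> [0.566 0.126 0.362]
```

View pics/s37.png

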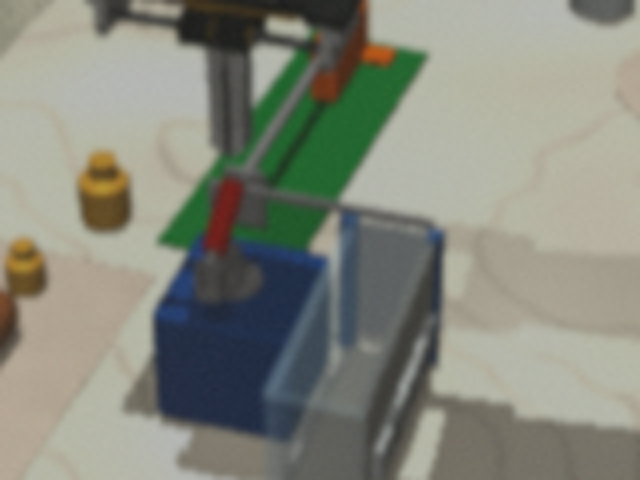

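Request:
move_arm([
  [[0, 0, 0, 0.12, 0, 0, 0], [0, 0, 0, 0.24, 0, 0, 0], [0, 0, 0, 0.34, 0, 0, 0], [0, 0, 0, 0.44, 0, 0, 0], [0, 0, 0, 0.5, 0, 0, 0], [0, 0, 0, 0.5, 0, 0, 0]],
])

```text
time: 42.4
tool_pos: [0.5659, 0.1257, 0.3599]
ee_rot: [-3.138, 0.002, 1.62]
wrist_force: [-0.4, -0.4, -0.3]
width: 0.0005
```

Request:
move_arm([
  [[0, 0, 0, 0.02, 0, 0, 0], [0, 0, 0, 0.02, 0, 0, 0], [0, 0, 0, -0.3, 0, 0, 0], [0, 0, 0, -0.7, 0, 0, 0], [0, 0, 0, -1, 0, 0, 0], [0, 0, 0, -1, 0, 0, 0]],
])

```text
time: 42.9
tool_pos: [0.5659, 0.1259, 0.4724]
ee_rot: [3.124, 0.0, 1.621]
wrist_force: [0.2, -0.1, 1.3]
width: 0.0007
```

```bash
python3 z.py side s38 220 380 150 270 4; python3 redm.py s38 255 300 180 225
```

```text
52
202 278 279 [0.5671 0.1235 0.157 ]
203 276 280 [0.5664 0.1277 0.1557]
204 276 280 [0.5644 0.132  0.1556]
205 276 280 [0.5655 0.1364 0.1557]
206 275 279 [0.5641 0.1424 0.1565]
207 274 279 [0.5643 0.1453 0.1552]
208 274 278 [0.5625 0.1544 0.1582]
209 274 277 [0.5631 0.1562 0.156 ]
210 273 277 [0.5636 0.1603 0.1551]
211 273 276 [0.5635 0.163  0.1548]
212 273 276 [0.5622 0.1661 0.1537]
213 275 276 [0.559  0.1669 0.1516]
```

View pics/s38.png

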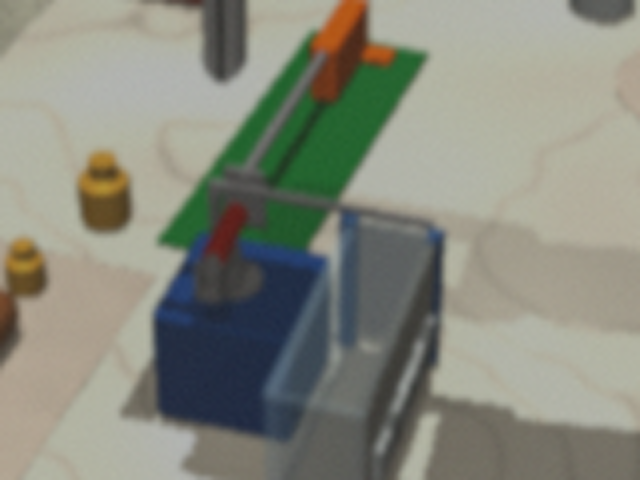

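Request:
move_arm([
  [[0.3, -0.4, -0.4, 0, 0, 0, 0], [0.3, -0.7, -0.8, 0, 0, 0, 0], [0.3, -1, -1, 0, 0, 0, 0], [0.3, -1, -1, 0, 0, 0, 0], [0.3, -1, -1, 0, 0, 0, 0]],
])

```text
time: 43.37
tool_pos: [0.4692, 0.0191, 0.4626]
ee_rot: [3.141, 0.003, 1.617]
wrist_force: [0.2, 0.5, 0.6]
width: 0.0272
```

Request:
move_arm([
  [[0.3, -0.4, -0.4, 0, 0, 0, 0], [0.3, -0.7, -0.8, 0, 0, 0, 0], [0.3, -1, -0.7, 0, 0, 0, 0], [0.3, -1, -0.7, 0, 0, 0, 0], [0.3, -1, -0.7, 0, 0, 0, 0]],
])

```text
time: 43.78
tool_pos: [0.4063, -0.0837, 0.4622]
ee_rot: [3.141, 0.001, 1.616]
wrist_force: [0.7, -0.4, -0.1]
width: 0.0286
```

```bash
python3 z.py side s39 160 420 100 340 2.5; python3 z.py top t39 100 460 80 280 2.2
python3 - <<'E'
from h import *
p=np.load('pics/t39.npz')['p'];p0=np.load('pics/top0.npz')['p']
def cen(p,lo,hi,r,z):
    m=roi(mask(p,lo,hi),*r);cs,_=cv2.findContours(m,cv2.RETR_EXTERNAL,cv2.CHAIN_APPROX_NONE);c=max(cs,key=cv2.contourArea);(u,v),rr=cv2.minEnclosingCircle(c);return onz('top',u,v,z)
print('blue',cen(p,(105,120,60),(125,255,255),(190,245,180,235),.018),'yel',cen(p,(22,120,60),(34,255,255),(190,245,180,235),.018))
m=roi(mask(p,(0,170,60),(6,255,255))|mask(p,(172,170,60),(180,255,255)),255,305,150,195)
v,u=np.nonzero(m);c=np.array([u.mean(),v.mean()]);w=np.linalg.svd(np.c_[u,v]-c,full_matrices=False)[2][0];s=(np.c_[u,v]-c)@w
a,b=[onz('top',*(c+w*t),.15) for t in(s.min(),s.max())];d=a-b;d=d if d[1]>0 else -d;print('crank world ang',np.arctan2(-d[0],d[1]),np.linalg.norm(d))
E
```

```text
blue [0.4877 0.3381 0.018 ] yel [0.4836 0.3881 0.018 ]
crank world ang 0.04968909919302953 0.04973403383536197
```

View pics/s39.png

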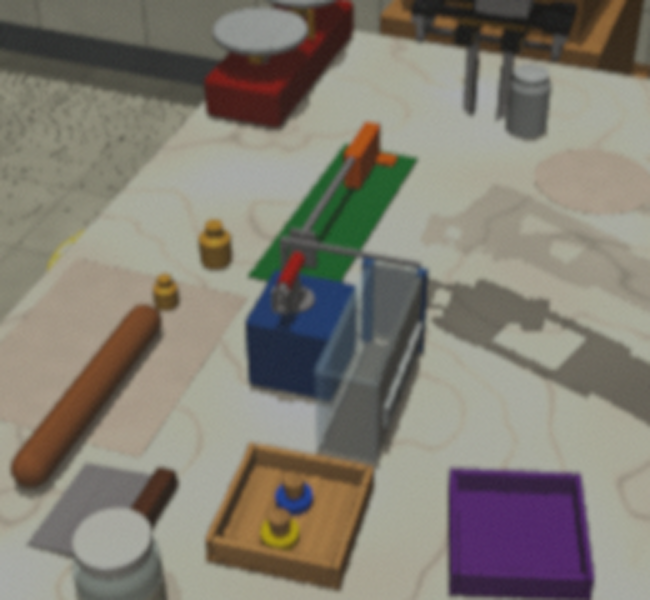

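View pics/t39.png

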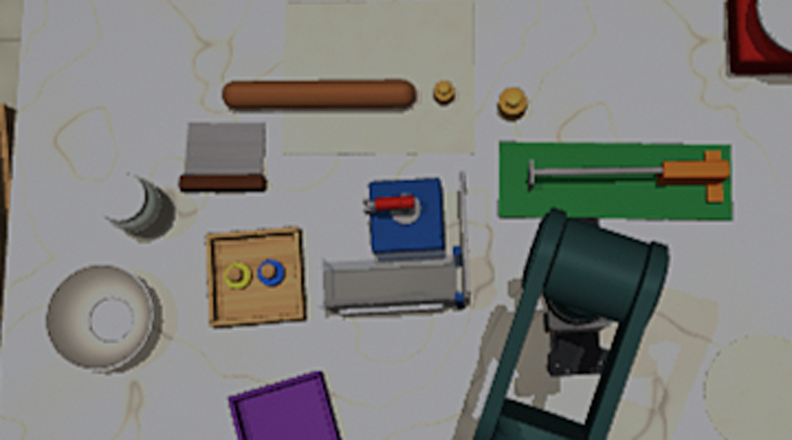

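Run:
```python
from h import *
print(robot.close_job())
```

```text
the job is handed in; nothing more can be done
None
```

I carried out the whole task and handed it in at about 44 s. The hand-in gives no verdict, so the result rests on my own last pictures.

**Stamps:** Only the blue and yellow stamps were in the tunnel; there was no red one. The hook drew both out in one pull. Both now stand in the wooden tray, at most about 32 mm from its centre along each side (limit 62 mm), and the tunnel is empty.

**Hook:** It stands upright on the green mat, with its handle and blade both over it.

**Gate and crank:** The gate is shut, with the crank at about 0.02 rad. The handle is folded flat, within a few hundredths of a radian.

**Everything else:** The other things on the bench look unmoved in the pictures, though I did not measure them. The gripper was clear of everything at hand-in.

**What needed mending on the way:**
- **Unfolding:** the handle first reached only about 79°, so I gripped it again and pushed it to its stop.
- **Yellow stamp:** I first caught it by the rim of its base, so I set it down and took it by the knob.
- **Hook:** it sat about 8 mm low in the grip after lifting, and I allowed for that from then on.
- **Folding:** the handle stopped at about 27°, so I pressed it flat with the closed fingers.

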